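Load the guarded station, lock it with the deep T-key and count the batch

TASK

Slide the station's clear guard fully open, stand every loose hub from the table upright on the blue floor of the bay and slide the guard fully shut. Then take the long T-key from its rack, lower it down the blue column onto the recessed square stem, turn it clockwise to its stop so that the bolt locks the guard, and hang the key back on the rack by its crossbar. Last, swing the batch counter's sprung lever to its stop and let it spring back; never turn the lock while the guard is open, and leave the meter and the jar where they are.

Things in the scene. Friction and masses are not known exactly. Their poses are not given: they have to be found in the camera images.
- hub1: white plastic turned hub, loose, standing on the table at the start; may be absent. Flange 60 mm diameter and 30 mm tall, on it a boss of 30 mm diameter rising to 65 mm. Origin: centre of its underside, z along its axis (up).
- hub2: black plastic turned hub, loose, standing on the table at the start; may be absent. Flange 60 mm diameter and 30 mm tall, on it a boss of 30 mm diameter rising to 65 mm. Origin: centre of its underside, z along its axis (up).
- hub3: bare aluminium turned hub, loose, standing on the table at the start; may be absent. Flange 60 mm diameter and 30 mm tall, on it a boss of 30 mm diameter rising to 65 mm. Origin: centre of its underside, z along its axis (up).
- hub4: red plastic turned hub, loose, standing on the table at the start; may be absent. Flange 60 mm diameter and 30 mm tall, on it a boss of 30 mm diameter rising to 65 mm. Origin: centre of its underside, z along its axis (up).
- station: fixed loading station, open-topped bay at its x, y = 0: inside 110 mm (x) by 240 mm (y), wall tops 86 mm above the table; room for three hubs in a row along y. The guard slides on the side walls towards +x. Blue lock column, 70 mm square, 130 mm tall, at x = 130, y = -173 mm. Origin: on the table under the bay's centre. Base plate x -65 to 195, y -215 to 130 mm.
- bay_floor (a point): centre of the bay's blue floor, 12 mm above the table, axes as the station's.
- door (a joint): clear guard panel with yellow frame, 122 by 252 mm, 6 mm thick, lying over the bay with its top 94 mm above the table: how far it has been slid towards the station's +x, in m: 0 shut, 0.125 fully open. About 2 N of friction, stays where it is left.
- door_handle (a point): centre of the top of the guard's red handle: an upright rib 14 mm thick (station x), 90 mm long (station y), 36 mm tall above the panel, 130 mm above the table; moves with the guard.
- shaft_mouth (a point): centre of the open top of the lock column's square shaft (54 mm inside, 130 mm above the table, floor at 8 mm; walls 8 mm), axes as the station's.
- stem_top (a point): tip of the brass stem at the bottom of the shaft, 40 mm above the table (90 mm below the mouth). Stem: 20 mm square up to 30 mm above the table, then a round taper to the tip. The point's x and y axes are square to the stem's sides and turn with it.
- stem (a joint): turn of the stem in rad, clockwise seen from above: starts near 0 (unlocked), stop at 1.1 (locked). Friction about 0.12 N m, stays where left. As it turns it drives an orange bolt, beside the column, up to 44 mm out behind the shut guard.
- key: long rigid T-key, 0.3 kg, hanging at the start. Origin: centre of the mouth of the socket at its lower end; z up along the 14 mm thick shank. Socket: square hole 23 mm wide, 26 mm deep, sides square to the key's x and y, outside 31 mm square; fits the stem four ways with 1.5 mm play a side and about 0.16 rad play in turn. Fully down on the stem, the origin is about 14 mm above the table.
- rack: fixed key rack. Origin: on the table under where the shank hangs, z up. The fork is open towards rack -x; a back plate 80 mm wide, 165 mm tall stands at x = 50 to 62 mm. The key hangs between the arms, crossbar along rack y across both arms, shank near x = 0, its lower end 23 mm above the table. Base plate 130 by 110 mm, 12 mm thick.
- key_bar (a point): centre of the key's crossbar, 150 mm above the key's origin: bar along the key's x, 110 mm long, 16 by 16 mm, black with red ends. Axes as the key's.
- rack_arms (a point): point midway between the rack's two level steel arms at the height of their top faces, 165 mm above the table, above the rack's origin, axes as the rack's. Arms run from x = -30 to 50 mm, at y = 22 to 34 and -22 to -34 mm (44 mm free between), 12 mm thick, each with a stop nib 8 mm high at x = -30 to -25 mm.
- counter: fixed batch counter: grey housing 110 by 110 mm, 40 mm tall, its centre 15 mm towards +x from the origin. Origin: on the table under the lever's pivot, z up.
- lever_pivot (a point): point on the lever's upright pivot axis, 50 mm above the table, axes as the counter's.
- lever_pin (a point): centre of the top of the orange upright pin at the end of the counter's lever: pin 14 mm diameter, from 46 to 90 mm above the table, 65 mm from the pivot axis; lever arm 14 mm wide, 46 to 54 mm above the table. The point moves with the lever.
- lever (a joint): swing of the counter's lever in rad, anticlockwise seen from above about the pivot: 0 at rest, stop at 1.0. A spring (about 1 N at the pin at rest, 3.5 N at the stop) returns it to 0 when let go. At rest the arm points from the pivot to counter direction (-0.88, +0.48), at the stop to about (-0.88, -0.48).
- meter: bystander: yellow hand meter lying flat, 140 by 75 by 34 mm. Origin: centre of its underside.
- jar: bystander: jar, 64 mm diameter, 90 mm tall. Origin: centre of its underside.
Mind the look-alikes: they are no part of the job. Leave any green look-alike of the counter alone.

How it is judged:
On the way, in this order (a step that is already met when the one before it is completed fails the run):
1. the guard is slid fully open (value of joint door above 0.11 m), for 0.2 s.
2. every hub stands upright in the bay, released, at rest (x of hub1 in the frame of bay_floor between -0.05 and 0.05 m and y of hub1 in the frame of bay_floor between -0.115 and 0.115 m and z of hub1 in the frame of bay_floor between -0.005 and 0.008 m and angle between each of hub1, hub2, hub3, hub4's own z axis and vertical below 0.15 rad and x of hub2 in the frame of bay_floor between -0.05 and 0.05 m and y of hub2 in the frame of bay_floor between -0.115 and 0.115 m and z of hub2 in the frame of bay_floor between -0.005 and 0.008 m and x of hub3 in the frame of bay_floor between -0.05 and 0.05 m and y of hub3 in the frame of bay_floor between -0.115 and 0.115 m and z of hub3 in the frame of bay_floor between -0.005 and 0.008 m and x of hub4 in the frame of bay_floor between -0.05 and 0.05 m and y of hub4 in the frame of bay_floor between -0.115 and 0.115 m and z of hub4 in the frame of bay_floor between -0.005 and 0.008 m and linear speed of each of hub1, hub2, hub3, hub4 below 0.02 m/s and contact force between each of hub1, hub2, hub3, hub4 and the fingers below 0.2 N), for 0.2 s.
3. the guard is shut with the hubs inside (value of joint door below 0.006 m and x of hub1 in the frame of bay_floor between -0.05 and 0.05 m and y of hub1 in the frame of bay_floor between -0.115 and 0.115 m and z of hub1 in the frame of bay_floor between -0.005 and 0.008 m and angle between each of hub1, hub2, hub3, hub4's own z axis and vertical below 0.15 rad and x of hub2 in the frame of bay_floor between -0.05 and 0.05 m and y of hub2 in the frame of bay_floor between -0.115 and 0.115 m and z of hub2 in the frame of bay_floor between -0.005 and 0.008 m and x of hub3 in the frame of bay_floor between -0.05 and 0.05 m and y of hub3 in the frame of bay_floor between -0.115 and 0.115 m and z of hub3 in the frame of bay_floor between -0.005 and 0.008 m and x of hub4 in the frame of bay_floor between -0.05 and 0.05 m and y of hub4 in the frame of bay_floor between -0.115 and 0.115 m and z of hub4 in the frame of bay_floor between -0.005 and 0.008 m), for 0.2 s.
4. the stem is turned to locked by the key down the shaft (value of joint stem above 0.95 rad and value of joint door below 0.006 m and horizontal distance between key and stem_top below 0.01 m and z of key in the frame of stem_top below -0.012 m), for 0.2 s.
5. the key hangs on the rack, released (x of key in the frame of rack between -0.025 and 0.045 m and y of key in the frame of rack between -0.03 and 0.03 m and z of key in the frame of rack between 0.015 and 0.029 m and angle between key's own z axis and vertical below 0.15 rad and contact force between key and the fingers below 0.2 N and value of joint stem above 0.95 rad), for 0.3 s.
6. the counter lever is swung to its stop (value of joint lever above 0.92 rad), for 0.05 s.
At the end, for the whole second after the job is handed in: Hubs upright (0.15 rad) and at rest on the bay floor; guard shut within 6 mm; stem past 0.95 rad; key hanging by its crossbar on both rack arms, upright; lever back within 0.08 rad of rest; meter and jar within 20 mm of their starts (all of step 3 and all of step 5 and linear speed of each of hub1, hub2, hub3, hub4 below 0.02 m/s and value of joint lever below 0.08 rad and linear speed of key below 0.05 m/s and distance of each of meter, jar from where it was at the start of the episode below 0.02 m); the robot touches nothing.
It fails at once if the lock is turned while the guard is open (value of joint stem above 0.4 rad and value of joint door above 0.015 m).
It fails at once if a bystander is moved (distance of any of meter, jar from where it was at the start of the episode above 0.02 m).
Of hub1, hub2, hub3, hub4 only 2 to 3 are there at a start; the rules pass over those that are not, and their reading is None.
At some moment in a run one of hub1, hub2, hub3, hub4 may be knocked a few centimetres aside while the robot is not near it.
It also fails if it takes over 210 s, if anything falls off the work surface, if the arm or the gripper's body presses on something with over 40 N, if the wrist force passes 120 N, or if a joint passes its speed limit or range.

ROBOT

A 6-joint arm with a two-finger parallel gripper is mounted at the origin on the work surface. World frame = base frame: x ahead of the robot, y to its left, z up, the work surface at z = 0. Lengths are in m, angles in rad, forces in N, time in s.
With the tool pointing down it reaches from about 0.35 to 0.975 m from the base axis. Payload 4.9 kg.
Tool frame: the origin (TCP) lies between the finger pads; the fingertips stand 17 mm ahead of it and the grasp point (between the pads) lies 2 mm behind it; z points along the fingers, y is the direction in which the jaws open and shut (so a half turn about z gives the same grasp; the last joint's range is limited). The gripper opens to 85 mm and grips with 20 to 120 N. Pads are 22 mm wide; open, the fingers measure 114 mm over their backs; the gripper's body (76 mm by 85 mm) begins 54 mm behind the grasp point. The pads swing forward as they close: fully open they stand 13 mm farther back than shut.
Start: joints at [-1.4, 0.053, 1.613, -0, 1.476, -0.119], TCP at [0.179, -0.599, 0.248] pointing down, gripper open.
Joint ranges: [-3.01, 3.01], [-1.01, 2.22], [0.06, 2.58], [-1.02, 4.17], [0.09, 2.62], [-3.14, 3.14]. Speed limits (rad/s): [2.57, 2.57, 3.14, 3.14, 3.14, 3.14].

INTERFACE

Orientations are given as a unit quaternion [w, x, y, z].
In Python, from plant import state, grab_frame, camera_model, job_done, find_in, silhouettes, landmark_of gives the robot as it stands.
- The arm moves only by the shell command python3 -m crank 'ROWS'. ROWS is JSON, a list of rows, each an object with "angular": the turn, a rotation vector about the tool's x, y, z each as a share of 5 degrees, from -1 to 1, a list of three; "delta_pos": the shift along the tool's x, y, z each as a share of 3 cm, from -1 to 1, a list of three; "gripper": the opening, from 0 (shut) to 1 (fully open). In form: [{"angular": [ax, ay, az], "delta_pos": [tx, ty, tz], "gripper": gripper}, ...]. A call has 1 to 12 rows; each row shifts and turns the commanded pose from where the row before left it, along the tool's axes as they then stand; what a row does not reach is not made up. A row lasts 1/8 s, in which the tool goes at most 62.5 mm and 10.7 degrees, less where a joint would pass 70% of its speed; a pose out of reach is approached as far as the arm can. A call with a number of a shift or a turn outside -1 to 1 is refused whole. A call with a gripper value outside its range is refused whole. The fingers move at their own pace and stop on an object; the grip force is fixed at half the most. Time passes only in rows, so rows that do not move let the fingers close. It gives the time, the measured TCP pose, the force and the opening at its end, in the units of the state.
- state(): the state, without advancing time (a new reading comes with each control period).
- grab_frame(name): name is "scene" or "top" or "wrist"; returns the picture (480x640x3 uint8, red, green, blue); there is no depth.
- camera_model(name): a dict with "camera_matrix" (3x3 intrinsics, pixels), "dist_coeffs" ([k1, k2, p1, p2, k3] as OpenCV has them; the pictures are not rectified), "rvec" (rotation vector, rad) and "tvec" (3), from world to camera coordinates, as OpenCV has them; the wrist camera has in their place "mount" (4x4, takes a point from camera to tool coordinates, whose origin is the TCP and whose axes are the flange's). Camera axes: x right, y down, z forward; pixel columns grow to the right and rows downward; lengths in m; the calibration is good to about 2 mm. A picture is of the moment at which its call begins: read the wrist's pose just before it. camera_model takes no time and is no camera call.
- job_done(): hands the job in, once; it reports no verdict.
Trained networks look in the newest picture that a camera, given by its name, has taken for a name from the list of things; names that differ only in an ending like _2 or _b are one class to them, and where a whole thing is asked for, a point or a joint stands for the part that bears it (a point fixed in the world has none). Each returns a list of dicts, best first, with "conf" (0 to 1); they miss things now and then, are a little off and sometimes report something else, mostly with a low value. They report only what shows in the picture. A call takes as long as a camera call. They do not tell look-alikes from the thing itself.
- find_in(camera, target): "bbox" ([left, top, right, bottom] in pixels, round what is visible of it).
- silhouettes(camera, target): "mask" (480x640 bool, what is visible of it) and "bbox" ([left, top, right, bottom] in pixels, round what is visible of it).
- landmark_of(camera, target): "pixel" ([column, row] in pixels: a listed point, or the origin of a listed thing).
The state is a dict: "time": time; "joint_pos": joint angles; "joint_vel": joint speeds; "joint_efforts": joint torques, N m; "tool_pos": TCP position; "tool_rot": TCP orientation; "contact_force": force on the tool from outside, world axes, zero at the start; "ft_torque": the same for the moment, N m; "gripper_width": opening from 0.0 (shut) to 1.0 (fully open).
Only numpy, scipy, OpenCV 4.12 (cv2) and the standard library are available. Lean on these libraries where they do the work, as an engineer would, in place of code of your own. Each camera call takes 0.05 s, during which the arm holds its last target.

## Working session

There is one attempt and no reset: what is moved stays moved. The work goes in short steps, Python scripts to look and compute and a shell command to move; the robot and the scene stay as the last step left them, time stands still between calls to the robot, and variables do not carry over. Pictures are saved under pics/ and viewed, and the job is handed in when it is done.

```bash
ls -la; mkdir -p pics
python3 - <<'E'
from plant import *
import cv2
print(state())
for n in ["scene","top","wrist"]:
    im=grab_frame(n); cv2.imwrite(f"pics/{n}0.png",im[:,:,::-1])
    print(n,camera_model(n))
E
```

```text
total 12
drwxr-xr-x  3 agent agent 4096 Dec  7 03:14 .
drwxr-xr-x 23 root  root  4096 Dec  7 03:14 ..
drwxr-xr-x  2 agent agent 4096 Dec  7 03:14 pics
{'time': 0.0, 'joint_pos': array([-1.39998702e+00,  5.33762108e-02,  1.61430094e+00,  6.48314110e-06,
        1.47602967e+00, -1.18984125e-01]), 'joint_vel': array([ 4.40375142e-05,  1.24095952e-03, -2.67232021e-04,  2.64250314e-04,
        1.86196555e-04,  8.99585566e-04]), 'joint_efforts': array([-4.89111499e-04, -3.93678260e+01, -3.70176315e+01, -5.50955190e-05,
        7.07215571e-03, -7.84832423e-06]), 'tool_pos': array([ 0.1785055 , -0.59834185,  0.24704686]), 'tool_rot': array([-1.05681476e-03,  9.89520316e-01,  1.44389844e-01, -2.41631588e-05]), 'contact_force': array([ 1.46245563, -0.33931055, -0.30713647]), 'ft_torque': array([ 0.03280079,  0.0131791 , -0.05229055]), 'gripper_width': 0.9954087782573795}
scene {'camera_matrix': array([[440.06710349,   0.        , 323.94883677],
       [  0.        , 440.06710349, 241.09322058],
       [  0.        ,   0.        ,   1.        ]]), 'dist_coeffs': array([-0.00962525,  0.        ,
[... 450 characters left out ...]
.16846247,  0.11551833]), 'tvec': array([-0.09155346,  0.55015067,  1.26043283])}
wrist {'camera_matrix': array([[355.95028157,   0.        , 316.73852323],
       [  0.        , 355.95028157, 239.29667706],
       [  0.        ,   0.        ,   1.        ]]), 'dist_coeffs': array([-0.05615698,  0.        ,  0.        ,  0.        ,  0.        ]), 'mount': array([[ 3.32306815e-04, -9.50524044e-01, -3.10650820e-01,
         8.01759833e-02],
       [ 9.99999900e-01,  4.08855613e-04, -1.81297797e-04,
         5.36045530e-04],
       [ 2.99339247e-04, -3.10650728e-01,  9.50524085e-01,
        -1.24784138e-01],
       [ 0.00000000e+00,  0.00000000e+00,  0.00000000e+00,
         1.00000000e+00]])}
```

View pics/scene0.png

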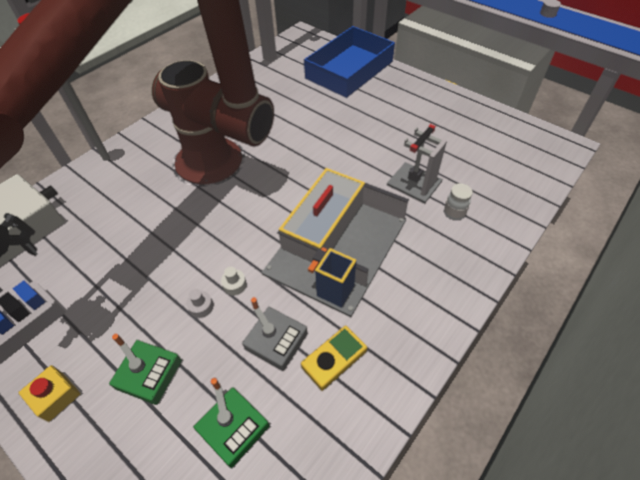

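View pics/top0.png

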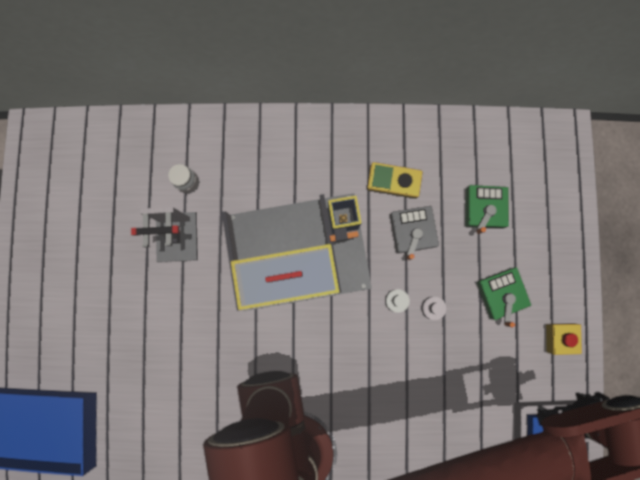

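View pics/wrist0.png

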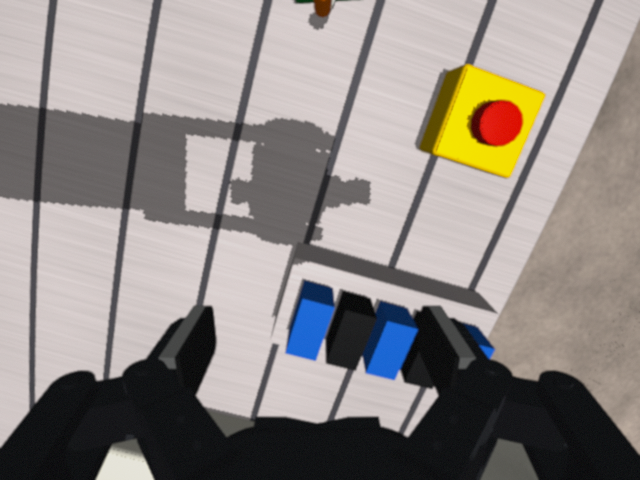

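The top view shows the guarded bay (285,277) with its column (343,213), and two hubs: white at (398,301) and aluminium at (434,308). The grey counter is at (415,232), with green look-alikes at (488,207) and (503,293). The meter is at (395,180), the jar at (180,177) and the rack with the key at (165,232). The red-button box at (567,340) is a distractor.

```bash
cat > h.py <<'E'
import numpy as np, cv2
from scipy.spatial.transform import Rotation as R
from plant import *
def q2R(q): return R.from_quat([q[1],q[2],q[3],q[0]]).as_matrix()
def ext(name,st=None):
    m=camera_model(name)
    K=np.array(m["camera_matrix"]);D=np.array(m["dist_coeffs"])
    if name=="wrist":
        st=st or state()
        T=np.eye(4);T[:3,:3]=q2R(st["tool_rot"]);T[:3,3]=st["tool_pos"]
        C=np.linalg.inv(T@np.array(m["mount"])); Rm=C[:3,:3];t=C[:3,3]
    else:
        Rm=cv2.Rodrigues(np.array(m["rvec"]))[0];t=np.array(m["tvec"]).ravel()
    return K,D,Rm,t
def proj(name,P,E=None):
    K,D,Rm,t=E or ext(name)
    return cv2.projectPoints(np.atleast_2d(np.array(P,float)),cv2.Rodrigues(Rm)[0],t,K,D)[0][:,0]
def ray(name,px,E=None):
    K,D,Rm,t=E or ext(name)
    u=cv2.undistortPoints(np.array([[px]],float),K,D)[0,0]
    d=Rm.T@np.array([u[0],u[1],1.]); return -Rm.T@t, d/np.linalg.norm(d)
def atz(name,px,z,E=None):
    o,d=ray(name,px,E); return o+d*(z-o[2])/d[2]
def tri(rays):
    A=np.zeros((3,3));b=np.zeros(3)
    for o,d in rays:
        M=np.eye(3)-np.outer(d,d);A+=M;b+=M@o
    p=np.linalg.solve(A,b)
    return p,[np.linalg.norm((np.eye(3)-np.outer(d,d))@(p-o)) for o,d in rays]
E
python3 - <<'E'
from h import *
Z=dict(hub1=0,hub2=0,hub3=0,hub4=0,station=0,door_handle=.130,shaft_mouth=.130,stem_top=.04,key_bar=.173,rack_arms=.165,rack=0,lever_pivot=.05,lever_pin=.09,counter=0,meter=0,jar=0,bay_floor=.012)
for c in ["top","scene"]:
    grab_frame(c)
    for k,z in Z.items():
        for r in landmark_of(c,k)[:3]:
            print(c,k,round(r["conf"],2),np.round(r["pixel"],1),np.round(atz(c,r["pixel"],z),4))
print(state()["time"])
E
```

```text
top hub1 0.92 [434.5 308.1] [ 0.3806 -0.3759  0.    ]
top hub1 0.85 [398.4 300.2] [ 0.4018 -0.2791  0.    ]
top hub2 0.92 [434.5 308.1] [ 0.3806 -0.3759  0.    ]
top hub2 0.85 [398.4 300.2] [ 0.4018 -0.2791  0.    ]
top hub3 0.92 [434.5 308.1] [ 0.3806 -0.3759  0.    ]
top hub3 0.85 [398.4 300.2] [ 0.4018 -0.2791  0.    ]
top hub4 0.92 [434.5 308.1] [ 0.3806 -0.3759  0.    ]
top hub4 0.85 [398.4 300.2] [ 0.4018 -0.2791  0.    ]
top door_handle 0.58 [284.5 274.3] [0.4649 0.0138 0.13  ]
top door_handle 0.4 [396.1 183.5] [ 0.6883 -0.2571  0.13  ]
top shaft_mouth 0.84 [344.4 213.1] [ 0.614 -0.13   0.13 ]
top shaft_mouth 0.58 [289.  277.9] [0.4563 0.0029 0.13  ]
top stem_top 0.63 [342.  216.1] [ 0.6208 -0.1273  0.04  ]
top stem_top 0.16 [413.4 236.1] [ 0.569  -0.3141  0.04  ]
top key_bar 0.85 [154.  230.5] [0.5645 0.3208 0.173 ]
top rack_arms 0.89 [151.3 234.6] [0.5557 0.3299 0.165 ]
top rack 0.78 [179.8 241.8] [ 0.5557  0.3094 -0.    ]
top lever_pivot 0.88 [507.3 299.7] [ 0.4028 -0.5571  0.05  ]
top lever_pivot 0.74 [418.3 230.7] [ 0.582  -0.3253  0.05  ]
top lever_pivot 0.65 [487.1 210.
[... 1583 characters left out ...]
.83 [265.8 325.9] [ 0.5668 -0.3201  0.05  ]
scene lever_pivot 0.76 [136.3 365.4] [ 0.4117 -0.5644  0.05  ]
scene lever_pivot 0.64 [222.  419.8] [ 0.6402 -0.525   0.05  ]
scene lever_pin 0.92 [212.1 382.7] [ 0.5855 -0.49    0.09  ]
scene lever_pin 0.75 [114.4 337.5] [ 0.3469 -0.5564  0.09  ]
scene lever_pin 0.57 [256.  295.4] [ 0.5137 -0.2898  0.09  ]
scene counter 0.97 [272.7 337.7] [ 0.5793 -0.3183  0.    ]
scene counter 0.88 [231.8 422.7] [ 0.6434 -0.5134  0.    ]
scene counter 0.83 [142.1 373.8] [ 0.4085 -0.5678  0.    ]
scene meter 0.72 [334.4 357.8] [ 0.7237 -0.2658  0.    ]
scene meter 0.29 [254.8 299.1] [ 0.4733 -0.2705  0.    ]
scene jar 0.76 [458.1 214.6] [0.7356 0.2897 0.    ]
1.95
```

Run:
```python
from h import *
im=cv2.imread("pics/top0.png")
c=im[180:330,110:460]; cv2.imwrite("pics/top0_crop.png",cv2.resize(c,None,fx=2.28,fy=2.28,interpolation=cv2.INTER_CUBIC))
im=cv2.imread("pics/scene0.png")
c=im[110:400,180:480]; cv2.imwrite("pics/scene0_crop.png",cv2.resize(c,None,fx=2,fy=2,interpolation=cv2.INTER_CUBIC))
```

```text
(no output)
```

View pics/top0_crop.png

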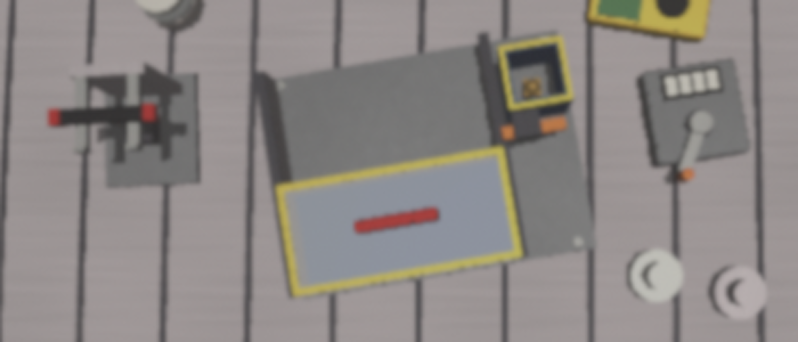

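View pics/scene0_crop.png

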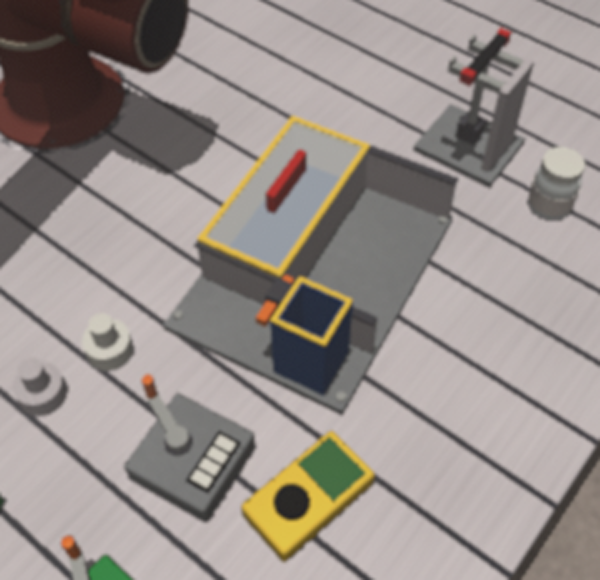

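Run:
```python
from h import *
from scipy.optimize import least_squares
f=2.28;o=np.array([110,180])
pc=np.array([(278,186),(503,148),(522,257),(294,296),(499,46),(563,38),(572,99),(509,109)])/f+o
M=np.array([(61,126,94),(61,-126,94),(-61,-126,94),(-61,126,94),(165,-138,130),(165,-208,130),(95,-208,130),(95,-138,130)])/1000
# scene corners
f2=2;o2=np.array([180,110])
ps=np.array([(368,147),(280,272),(200,240),(295,118),(351,298),(329,341),(275,317),(301,280)])/f2+o2
Ms=np.array([(61,126,94),(61,-126,94),(-61,-126,94),(-61,126,94),(165,-138,130),(165,-208,130),(95,-208,130),(95,-138,130)])/1000
def W(p,m):
    c,s=np.cos(p[2]),np.sin(p[2]);return np.c_[p[0]+c*m[:,0]-s*m[:,1],p[1]+s*m[:,0]+c*m[:,1],m[:,2]]
for nm,fn in dict(top=lambda p:(proj("top",W(p,M))-pc).ravel(),scene=lambda p:(proj("scene",W(p,Ms))-ps).ravel(),both=lambda p:np.r_[(proj("top",W(p,M))-pc).ravel(),(proj("scene",W(p,Ms))-ps).ravel()]).items():
    r=least_squares(fn,[.465,.015,.1]);print(nm,r.x,np.degrees(r.x[2]),np.round(r.fun,1))
```

```text
top [0.4590045  0.01595511 0.17351644] 9.94175966981364 [-1.  -0.1  0.2 -0.4  0.3  0.3 -0.5  0.3 -0.3  0.2 -0.1 -1.1  1.   0.2
  0.3  0.6]
scene [0.46356979 0.01774497 0.18086586] 10.362850645146047 [ 1.3 -1.7  0.9  1.5 -1.2 -1.  -1.2 -1.8  2.1  0.4 -0.8  1.9 -1.3  1.4
  0.3 -2.3]
both [0.4611835  0.01691446 0.17807593] 10.202999086713334 [-1.4 -0.7 -0.3 -1.5 -0.  -0.9 -0.7 -0.3 -1.  -0.9 -0.9 -2.3  0.4 -1.1
 -0.4 -0.5  0.5 -1.8 -0.2  1.2 -2.2 -1.3 -1.9 -2.   0.8  0.2 -2.2  1.6
 -2.6  1.  -0.9 -2.5]
```

```bash
cat > plan.py <<'E'
# usage: plan.py x y z [yaw_deg of tool x]  -> tool-axis shifts (units of 3cm, in present tool frame), turn (units 5deg)
import sys
from h import *
s=state();Rt=q2R(s["tool_rot"]);p=np.array(s["tool_pos"])
a=[float(v) for v in sys.argv[1:]]
d=Rt.T@(np.array(a[:3])-p)/.03
yaw=np.degrees(np.arctan2(Rt[1,0],Rt[0,0]))
print("t",round(s["time"],2),"tcp",np.round(p,4),"yaw",round(yaw,2),"tilt",np.round(Rt[:,2],3),"grip",round(s["gripper_width"],3),"F",np.round(s["contact_force"],1))
print("shift now-frame",np.round(d,2))
if len(a)>3:
    Rg=R.from_euler('z',a[3],degrees=True).as_matrix()@np.diag([1,-1,-1.])
    print("turn",np.round(R.from_matrix(Rt.T@Rg).as_rotvec(degrees=True)/5,2),"shift in goal frame",np.round(Rg.T@(np.array(a[:3])-p)/.03,2))
E
python3 -m crank '[{"angular":[0,0,-1],"delta_pos":[0,0,-0.2],"gripper":1},{"angular":[0,0,-1],"delta_pos":[0,0,-0.2],"gripper":1},{"angular":[0,0,-1],"delta_pos":[0,0,-0.2],"gripper":1},{"angular":[0,0,-1],"delta_pos":[0,0,-0.2],"gripper":1},{"angular":[0,0,-1],"delta_pos":[0,0,-0.2],"gripper":1},{"angular":[0,0,-1],"delta_pos":[0,0,-0.2],"gripper":1},{"angular":[0,0,-1],"delta_pos":[0,0,-0.2],"gripper":1},{"angular":[0,0,-1],"delta_pos":[0,0,-0.2],"gripper":1},{"angular":[0,0,-1],"delta_pos":[0,0,-0.2],"gripper":1},{"angular":[0,0,-1],"delta_pos":[0,0,-0.2],"gripper":1},{"angular":[0,0,-1],"delta_pos":[0,0,0],"gripper":1},{"angular":[0,0,-1],"delta_pos":[0,0,0],"gripper":1}]'
python3 plan.py 0.46 0.017 0.30 100
```

```text
time: 3.45
tool_pos: [0.1786, -0.599, 0.3085]
tool_rot: [0.0, 0.784, 0.621, -0.0]
contact_force: [-1.1, -0.3, 0.2]
gripper_width: 1.0
t 3.45 tcp [ 0.1786 -0.599   0.3085] yaw 76.77 tilt [ 0. -0. -1.] grip 1.0 F [-1.1 -0.3  0.2]
shift now-frame [22.13  4.43  0.28]
turn [ 0.    0.   -4.65] shift in goal frame [18.59 12.8   0.28]
```

```bash
python3 -m crank '[{"angular":[0,0,0],"delta_pos":[0.97,0.19,0],"gripper":1},{"angular":[0,0,0],"delta_pos":[0.97,0.19,0],"gripper":1},{"angular":[0,0,0],"delta_pos":[0.97,0.19,0],"gripper":1},{"angular":[0,0,0],"delta_pos":[0.97,0.19,0],"gripper":1},{"angular":[0,0,0],"delta_pos":[0.97,0.19,0],"gripper":1},{"angular":[0,0,0],"delta_pos":[0.97,0.19,0],"gripper":1},{"angular":[0,0,0],"delta_pos":[0.97,0.19,0],"gripper":1},{"angular":[0,0,0],"delta_pos":[0.97,0.19,0],"gripper":1},{"angular":[0,0,0],"delta_pos":[0.97,0.19,0],"gripper":1},{"angular":[0,0,0],"delta_pos":[0.97,0.19,0],"gripper":1},{"angular":[0,0,0],"delta_pos":[0.97,0.19,0],"gripper":1},{"angular":[0,0,0],"delta_pos":[0,0,0],"gripper":1}]'
python3 - <<'E'
from h import *
im=grab_frame("wrist");cv2.imwrite("pics/w1.png",im[:,:,::-1])
E
python3 plan.py 0.46 0.017 0.30 100
```

```text
time: 4.95
tool_pos: [0.3143, -0.3011, 0.3086]
tool_rot: [0.001, 0.784, 0.621, -0.0]
contact_force: [-0.8, -0.6, 0.2]
gripper_width: 1.005
t 5.0 tcp [ 0.3139 -0.3019  0.3085] yaw 76.69 tilt [ 0.    -0.001 -1.   ] grip 1.0 F [ 0.2 -0.2 -0. ]
shift now-frame [11.46  2.29  0.28]
turn [ 0.    0.01 -4.66] shift in goal frame [9.62 6.64 0.28]
```

View pics/w1.png

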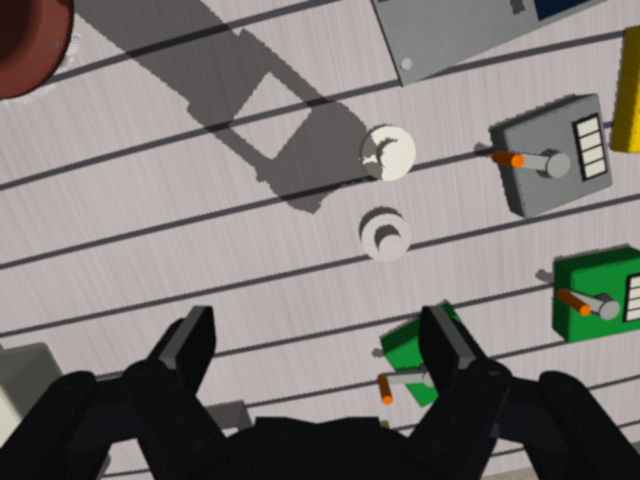

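The wrist view shows the white hub at (388,152) and the aluminium hub at (385,235), with no third hub here. The grey counter's pin is at (515,160). I'll move on to the station.

```bash
python3 -m crank '[{"angular":[0,0,-1],"delta_pos":[0.95,0.1,0],"gripper":1},{"angular":[0,0,-1],"delta_pos":[0.95,0.2,0],"gripper":1},{"angular":[0,0,-1],"delta_pos":[0.95,0.3,0],"gripper":1},{"angular":[0,0,-1],"delta_pos":[0.9,0.4,0],"gripper":1},{"angular":[0,0,-0.65],"delta_pos":[0.85,0.5,0],"gripper":1},{"angular":[0,0,0],"delta_pos":[0.82,0.57,0],"gripper":1},{"angular":[0,0,0],"delta_pos":[0.82,0.57,0],"gripper":1},{"angular":[0,0,0],"delta_pos":[0.82,0.57,0],"gripper":1},{"angular":[0,0,0],"delta_pos":[0.82,0.57,0],"gripper":1},{"angular":[0,0,0],"delta_pos":[0.82,0.57,0],"gripper":1},{"angular":[0,0,0],"delta_pos":[0,0,0],"gripper":1}]'
python3 - <<'E'
from h import *
im=grab_frame("wrist");cv2.imwrite("pics/w2.png",im[:,:,::-1])
E
python3 plan.py 0.46 0.017 0.30 100
```

```text
time: 6.38
tool_pos: [0.431, -0.0294, 0.3082]
tool_rot: [-0.0, 0.643, 0.766, -0.0]
contact_force: [0.6, 0.1, 0.5]
gripper_width: 0.997
t 6.42 tcp [ 0.4307 -0.0301  0.3082] yaw 99.89 tilt [-0.001 -0.001 -1.   ] grip 0.995 F [ 0.4  1.  -0.4]
shift now-frame [1.38 1.23 0.27]
turn [-0.01  0.01 -0.02] shift in goal frame [1.38 1.24 0.27]
```

View pics/w2.png

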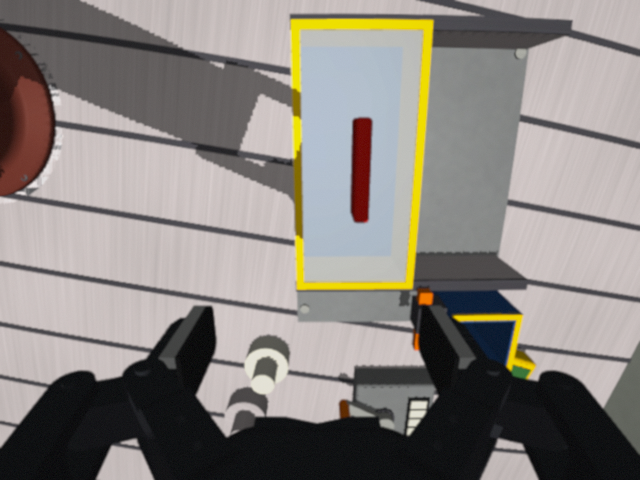

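The wrist view shows the panel corners at (291,19), (433,20), (414,289) and (296,289), and the red rib from (362,118) to (360,220).

Run:
```python
from h import *
from scipy.optimize import least_squares
E=ext("wrist")
for c in [(291,19),(433,20),(414,289),(296,289)]: print(np.round(atz("wrist",c,.094,E),4))
pc=np.array([(291,19),(433,20),(414,289),(296,289)],float)
M=np.array([(-61,126,94),(61,126,94),(61,-126,94),(-61,-126,94)])/1000
def W(p,m):
    c,s=np.cos(p[2]),np.sin(p[2]);return np.c_[p[0]+c*m[:,0]-s*m[:,1],p[1]+s*m[:,0]+c*m[:,1],m[:,2]]
r=least_squares(lambda p:(proj("wrist",W(p,M),E)-pc).ravel(),[.46,.016,.17]);print(r.x,np.round(r.fun,1))
a=[atz("wrist",c,.13,E) for c in [(353,118),(372,118),(352,220),(368,220)]];print(np.round(a,4),np.mean(a,0))
```

```text
[0.381  0.1291 0.094 ]
[0.5003 0.1502 0.094 ]
[ 0.5469 -0.0977  0.094 ]
[ 0.4244 -0.1189  0.094 ]
[0.46311512 0.01567174 0.17831832] [-0.4  0.2  0.6 -0.3 -1.3 -0.4  1.   0.3]
[[ 0.4456  0.0575  0.13  ]
 [ 0.4608  0.0602  0.13  ]
 [ 0.4619 -0.0265  0.13  ]
 [ 0.4758 -0.0241  0.13  ]] [0.46103229 0.01678613 0.13      ]
```

```bash
python3 -m crank '[{"angular":[0,0,0],"delta_pos":[0.7,0.6,0.7],"gripper":0.4},{"angular":[0,0,0],"delta_pos":[0.65,0.65,0.8],"gripper":0.4},{"angular":[0,0,0],"delta_pos":[0,0,1],"gripper":0.4},{"angular":[0,0,0],"delta_pos":[0,0,1],"gripper":0.4},{"angular":[0,0,0],"delta_pos":[0,0,0],"gripper":0.4}]'
python3 plan.py 0.462 0.016 0.118 100.2
```

```text
time: 7.05
tool_pos: [0.4587, 0.0156, 0.2005]
tool_rot: [-0.002, 0.644, 0.765, -0.002]
contact_force: [0.8, -0.5, 0.0]
gripper_width: 0.399
t 7.05 tcp [0.4587 0.0156 0.2005] yaw 99.75 tilt [-0.006  0.    -1.   ] grip 0.399 F [ 0.8 -0.5  0. ]
shift now-frame [-0.01  0.13  2.75]
turn [-0.07 -0.01 -0.09] shift in goal frame [-0.01  0.11  2.75]
```

```bash
python3 -m crank '[{"angular":[0,0,-0.09],"delta_pos":[0,0.1,1],"gripper":0.4},{"angular":[0,0,0],"delta_pos":[0,0,0.9],"gripper":0.4},{"angular":[0,0,0],"delta_pos":[0,0,0.8],"gripper":0.35},{"angular":[0,0,0],"delta_pos":[0,0,0],"gripper":0.3},{"angular":[0,0,0],"delta_pos":[0,0,0],"gripper":0.3}]'
python3 - <<'E'
from h import *
im=grab_frame("scene");cv2.imwrite("pics/s2.png",cv2.resize(im[110:310,200:460,::-1],None,fx=3,fy=3))
E
python3 plan.py 0.462 0.016 0.118 100.2
```

```text
time: 7.68
tool_pos: [0.4647, 0.0166, 0.1244]
tool_rot: [0.001, 0.641, 0.768, 0.001]
contact_force: [0.2, -0.1, 0.4]
gripper_width: 0.302
t 7.72 tcp [0.4648 0.0167 0.1245] yaw 100.27 tilt [ 0.003 -0.001 -1.   ] grip 0.296 F [-0.   0.4 -0.2]
shift now-frame [-0.01 -0.1   0.22]
turn [0.04 0.01 0.01] shift in goal frame [-0.01 -0.1   0.22]
```

View pics/s2.png

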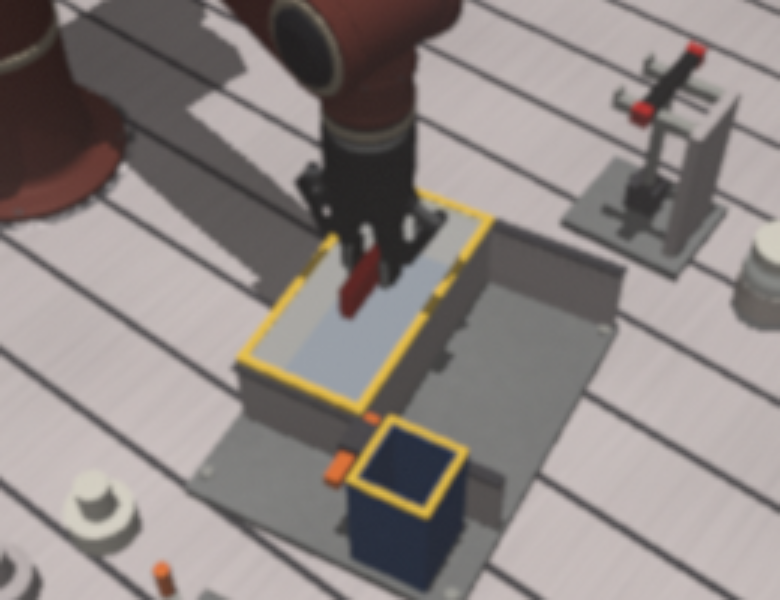

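```bash
python3 -m crank '[{"angular":[0,0,0],"delta_pos":[0,0.4,0.1],"gripper":0.3},{"angular":[0,0,0],"delta_pos":[0,0.7,0],"gripper":0.3},{"angular":[0,0,0],"delta_pos":[0,0.7,0],"gripper":0.3},{"angular":[0,0,0],"delta_pos":[0,0.7,0],"gripper":0.3},{"angular":[0,0,0],"delta_pos":[0,0.7,0],"gripper":0.3},{"angular":[0,0,0],"delta_pos":[0,0.6,0],"gripper":0.3},{"angular":[0,0,0],"delta_pos":[0,0.3,0],"gripper":0.3},{"angular":[0,0,0],"delta_pos":[0,0,0],"gripper":0.3}]'
python3 plan.py 0.586 0.038 0.118 100.2
```

```text
time: 8.72
tool_pos: [0.5854, 0.0395, 0.1196]
tool_rot: [0.0, 0.641, 0.768, 0.0]
contact_force: [-0.3, -0.4, -0.6]
gripper_width: 0.302
t 8.72 tcp [0.5854 0.0395 0.1196] yaw 100.32 tilt [ 0.001  0.    -1.   ] grip 0.302 F [-0.3 -0.4 -0.6]
shift now-frame [-0.05  0.01  0.05]
turn [ 0.01 -0.    0.02] shift in goal frame [-0.05  0.01  0.05]
```

```bash
python3 -m crank '[{"angular":[0,0,0],"delta_pos":[0,0.1,0],"gripper":0.3},{"angular":[0,0,0],"delta_pos":[0,0.1,0],"gripper":0.3},{"angular":[0,0,0],"delta_pos":[0,0,0],"gripper":0.3}]'
python3 plan.py 0.586 0.038 0.118 100.2
```

```text
time: 9.1
tool_pos: [0.5897, 0.0403, 0.1192]
tool_rot: [-0.001, 0.641, 0.768, -0.001]
contact_force: [-4.2, 0.8, 2.3]
gripper_width: 0.301
t 9.1 tcp [0.5897 0.0403 0.1192] yaw 100.3 tilt [-0.002 -0.    -1.   ] grip 0.301 F [-4.2  0.8  2.3]
shift now-frame [-0.05 -0.13  0.04]
turn [-0.02 -0.    0.02] shift in goal frame [-0.05 -0.13  0.04]
```

```bash
python3 -m crank '[{"angular":[0,0,0],"delta_pos":[0,0.1,0],"gripper":0.3},{"angular":[0,0,0],"delta_pos":[0,0,0],"gripper":0.3}]'
python3 plan.py 0.586 0.038 0.118 100.2
python3 -m crank '[{"angular":[0,0,0],"delta_pos":[0,-0.15,0],"gripper":0.4},{"angular":[0,0,0],"delta_pos":[0,0,-1],"gripper":0.4},{"angular":[0,0,0],"delta_pos":[0,0,-1],"gripper":0.4},{"angular":[0,0,0],"delta_pos":[-1,0,-1],"gripper":0.4},{"angular":[0,0,0],"delta_pos":[-1,-0.3,-1],"gripper":1},{"angular":[0,0,0],"delta_pos":[-1,-0.6,-1],"gripper":1},{"angular":[0,0,0],"delta_pos":[-1,-0.6,-1],"gripper":1},{"angular":[0,0,0],"delta_pos":[-1,-0.6,-0.5],"gripper":1},{"angular":[0,0,0],"delta_pos":[0,0,0],"gripper":1}]'
python3 - <<'E'
from h import *
print(state()["tool_pos"])
im=grab_frame("wrist");cv2.imwrite("pics/w3.png",im[:,:,::-1])
E
python3 plan.py 0.46 0.016 0.3 100.2
```

```text
time: 9.35
tool_pos: [0.5898, 0.0404, 0.119]
tool_rot: [-0.004, 0.641, 0.768, -0.004]
contact_force: [-16.2, -1.9, 10.0]
gripper_width: 0.304
t 9.35 tcp [0.5898 0.0404 0.119 ] yaw 100.32 tilt [-0.01  -0.001 -1.   ] grip 0.304 F [-16.2  -1.9  10. ]
shift now-frame [-0.06 -0.14  0.04]
turn [-0.12 -0.01  0.02] shift in goal frame [-0.06 -0.14  0.03]
time: 10.48
tool_pos: [0.5542, -0.1208, 0.3166]
tool_rot: [0.003, 0.642, 0.767, 0.001]
contact_force: [0.5, 0.1, -0.3]
gripper_width: 1.004
[ 0.55419029 -0.12077713  0.31660874]
t 10.53 tcp [ 0.554  -0.1195  0.3151] yaw 100.2 tilt [ 0.003 -0.    -1.   ] grip 0.996 F [0.1 1.  0.1]
shift now-frame [ 5.   -2.29  0.49]
turn [0.03 0.01 0.  ] shift in goal frame [ 5.   -2.29  0.5 ]
```

View pics/w3.png

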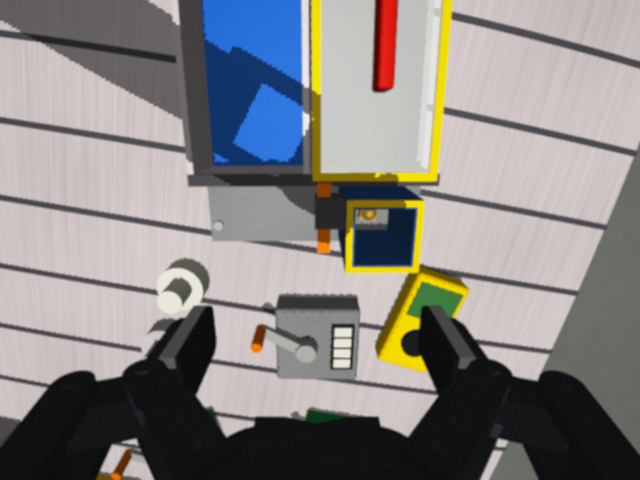

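```bash
python3 plan.py 0.40 -0.40 0.25 100.2
python3 - <<'E'
from h import *
for r in landmark_of("wrist","shaft_mouth")[:2]+landmark_of("wrist","stem_top")[:2]: print(r)
E=ext("wrist")
print(np.round([atz("wrist",c,.13,E) for c in [(345,201),(423,201),(418,271),(345,271)]],4))
E
```

```text
t 10.53 tcp [ 0.554  -0.1195  0.3151] yaw 100.2 tilt [ 0.003 -0.    -1.   ] grip 0.996 F [0.1 1.  0.1]
shift now-frame [-8.29 -6.72  2.16]
turn [0.03 0.01 0.  ] shift in goal frame [-8.29 -6.71  2.17]
{'pixel': [383.1, 236.7], 'conf': 0.84}
{'pixel': [371.3, 212.0], 'conf': 0.76}
[[ 0.5762 -0.0996  0.13  ]
 [ 0.6441 -0.0871  0.13  ]
 [ 0.6576 -0.1528  0.13  ]
 [ 0.5898 -0.165   0.13  ]]
```

```bash
python3 -m crank '[{"angular":[0,0,0],"delta_pos":[-0.83,-0.67,0.2],"gripper":1},{"angular":[0,0,0],"delta_pos":[-0.83,-0.67,0.2],"gripper":1},{"angular":[0,0,0],"delta_pos":[-0.83,-0.67,0.2],"gripper":1},{"angular":[0,0,0],"delta_pos":[-0.83,-0.67,0.2],"gripper":1},{"angular":[0,0,0],"delta_pos":[-0.83,-0.67,0.2],"gripper":1},{"angular":[0,0,0],"delta_pos":[-0.83,-0.67,0.2],"gripper":1},{"angular":[0,0,0],"delta_pos":[-0.83,-0.67,0.2],"gripper":1},{"angular":[0,0,0],"delta_pos":[-0.83,-0.67,0.2],"gripper":1},{"angular":[0,0,0],"delta_pos":[-0.83,-0.67,0.2],"gripper":1},{"angular":[0,0,0],"delta_pos":[-0.83,-0.67,0.2],"gripper":1},{"angular":[0,0,0],"delta_pos":[0,0,0],"gripper":1},{"angular":[0,0,0],"delta_pos":[0,0,0],"gripper":1}]'
python3 - <<'E'
from h import *
im=grab_frame("wrist");E=ext("wrist");cv2.imwrite("pics/w4.png",im[:,:,::-1])
for r in landmark_of("wrist","hub1")[:4]: print(r, np.round(atz("wrist",r["pixel"],0,E),4))
im=grab_frame("top");E=ext("top");cv2.imwrite("pics/t4.png",im[:,:,::-1])
for r in landmark_of("top","hub1")[:4]: print(r, np.round(atz("top",r["pixel"],0,E),4))
E
python3 plan.py 0.4 -.3 .25 100
```

```text
time: 12.12
tool_pos: [0.4011, -0.3987, 0.2536]
tool_rot: [-0.001, 0.64, 0.768, 0.0]
contact_force: [0.2, -0.0, -0.0]
gripper_width: 1.0
{'pixel': [306.1, 168.5], 'conf': 0.89} [ 0.3845 -0.3669  0.    ]
{'pixel': [343.7, 78.0], 'conf': 0.77} [ 0.4057 -0.2727  0.    ]
{'pixel': [434.1, 308.5], 'conf': 0.76} [ 0.3796 -0.3748  0.    ]
{'pixel': [396.0, 300.3], 'conf': 0.61} [ 0.4015 -0.2727  0.    ]
t 12.32 tcp [ 0.4012 -0.399   0.2545] yaw 100.39 tilt [ 0. -0. -1.] grip 1.006 F [ 0.5  0.  -0.9]
shift now-frame [3.25 0.56 0.15]
turn [0.   0.   0.08] shift in goal frame [3.26 0.53 0.15]
```

View pics/w4.png

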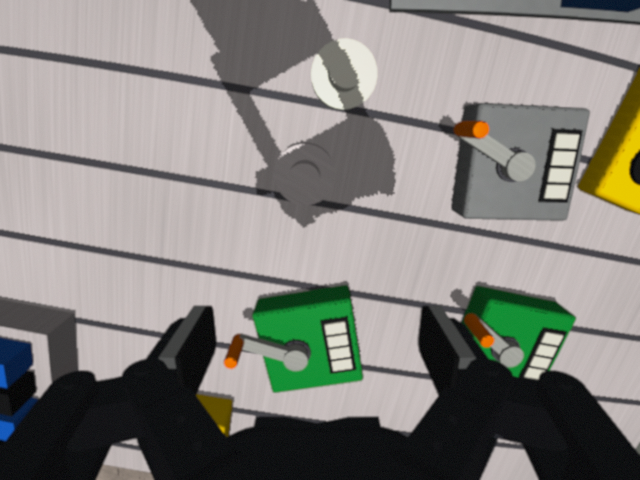

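View pics/t4.png

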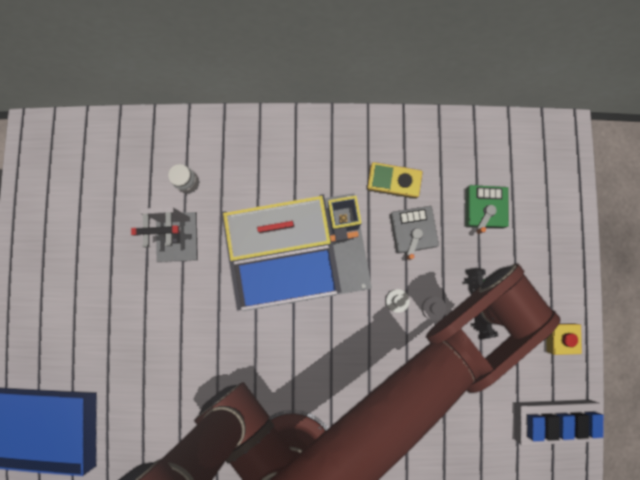

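Two hubs on the table: white at about (0.404,-0.274) and aluminium at about (0.382,-0.371), with the wrist, top and scene readings agreeing within 5 mm. The top view shows the guard open and no other hub. I'll pick the white one first.

```bash
python3 -m crank '[{"angular":[0,0,0],"delta_pos":[0.9,0.15,0.9],"gripper":1},{"angular":[0,0,0],"delta_pos":[0.9,0.15,0.9],"gripper":1},{"angular":[0,0,0],"delta_pos":[0.9,0.15,0.9],"gripper":1},{"angular":[0,0,0],"delta_pos":[0.9,0.15,0.9],"gripper":1},{"angular":[0,0,0],"delta_pos":[0.4,0.1,0.9],"gripper":0.8},{"angular":[0,0,0],"delta_pos":[0,0,0],"gripper":0.8}]'
python3 plan.py 0.404 -.274 .049 100
python3 - <<'E'
from h import *
im=grab_frame("wrist");E=ext("wrist");cv2.imwrite("pics/w5.png",im[:,:,::-1])
for r in landmark_of("wrist","hub1")[:4]: print(r, np.round(atz("wrist",r["pixel"],0,E),4))
E
```

```text
time: 13.08
tool_pos: [0.3987, -0.2757, 0.1171]
tool_rot: [-0.002, 0.64, 0.768, 0.0]
contact_force: [-0.2, -0.0, 0.6]
gripper_width: 0.798
t 13.07 tcp [ 0.3987 -0.2757  0.1171] yaw 100.42 tilt [-0.003  0.003 -1.   ] grip 0.798 F [-0.2 -0.   0.6]
shift now-frame [0.01 0.19 2.27]
turn [-0.03 -0.04  0.08] shift in goal frame [0.02 0.19 2.27]
{'pixel': [326.6, 238.2], 'conf': 0.96} [ 0.4069 -0.2753  0.    ]
{'pixel': [275.4, 345.7], 'conf': 0.81} [ 0.3837 -0.3718  0.    ]
```

View pics/w5.png

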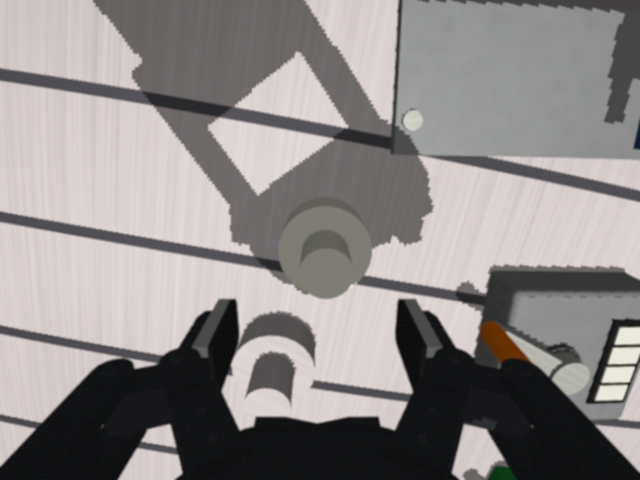

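```bash
python3 -m crank '[{"angular":[0,0,0],"delta_pos":[0.03,0.23,0.8],"gripper":0.8},{"angular":[0,0,0],"delta_pos":[0,0,0.8],"gripper":0.8},{"angular":[0,0,0],"delta_pos":[0,0,0.62],"gripper":0.8},{"angular":[0,0,0],"delta_pos":[0,0,0],"gripper":0.4},{"angular":[0,0,0],"delta_pos":[0,0,0],"gripper":0.1},{"angular":[0,0,0],"delta_pos":[0,0,0],"gripper":0.1},{"angular":[0,0,0],"delta_pos":[0,0,0],"gripper":0.1},{"angular":[0,0,0],"delta_pos":[0,0,0],"gripper":0.1}]'
python3 plan.py 0.404 -.274 .049 100
```

```text
time: 14.18
tool_pos: [0.4076, -0.2772, 0.0549]
tool_rot: [0.002, 0.641, 0.768, -0.0]
contact_force: [-1.0, -0.9, 6.3]
gripper_width: 0.336
t 14.18 tcp [ 0.4076 -0.2772  0.0549] yaw 100.31 tilt [ 0.003 -0.003 -1.   ] grip 0.336 F [-1.  -0.9  6.3]
shift now-frame [ 0.13 -0.1   0.2 ]
turn [0.02 0.04 0.06] shift in goal frame [ 0.13 -0.1   0.2 ]
```

```bash
python3 -m crank '[{"angular":[0,0,0],"delta_pos":[0,0,-0.5],"gripper":0.1},{"angular":[0,0,0],"delta_pos":[0,0,-1],"gripper":0.1},{"angular":[0,0,0],"delta_pos":[0,0,-1],"gripper":0.1},{"angular":[0,0,0],"delta_pos":[0,0,-1],"gripper":0.1},{"angular":[0,0,0],"delta_pos":[0,0,-1],"gripper":0.1},{"angular":[0,0,0],"delta_pos":[0,0,0],"gripper":0.1}]'
python3 plan.py 0.4717 -.038 .18 100.2
```

```text
time: 14.92
tool_pos: [0.4075, -0.2767, 0.1908]
tool_rot: [0.003, 0.641, 0.768, -0.0]
contact_force: [-0.9, 0.3, -2.7]
gripper_width: 0.331
t 14.93 tcp [ 0.4075 -0.2767  0.1908] yaw 100.31 tilt [ 0.005 -0.004 -1.   ] grip 0.331 F [-0.9  0.3 -2.7]
shift now-frame [7.45 3.53 0.34]
turn [0.04 0.05 0.02] shift in goal frame [7.45 3.52 0.36]
```

Held (weight reads 2.7 N). Moving over the bay.

```bash
python3 -m crank '[{"angular":[0,0,0],"delta_pos":[0.5,0.25,0],"gripper":0.1},{"angular":[0,0,0],"delta_pos":[0.9,0.43,0],"gripper":0.1},{"angular":[0,0,0],"delta_pos":[0.9,0.43,0],"gripper":0.1},{"angular":[0,0,0],"delta_pos":[0.9,0.43,0],"gripper":0.1},{"angular":[0,0,0],"delta_pos":[0.9,0.43,0],"gripper":0.1},{"angular":[0,0,0],"delta_pos":[0.9,0.43,0],"gripper":0.1},{"angular":[0,0,0],"delta_pos":[0.9,0.43,0],"gripper":0.1},{"angular":[0,0,0],"delta_pos":[0.9,0.43,0],"gripper":0.1},{"angular":[0,0,0],"delta_pos":[0.65,0.26,0],"gripper":0.1},{"angular":[0,0,0],"delta_pos":[0,0,0],"gripper":0.1},{"angular":[0,0,0],"delta_pos":[0,0,0],"gripper":0.1}]'
python3 plan.py 0.4717 -.038 .069 100.2
python3 - <<'E'
from h import *
im=grab_frame("wrist");E=ext("wrist");cv2.imwrite("pics/w6.png",im[:,:,::-1])
E
```

```text
time: 16.3
tool_pos: [0.4693, -0.0367, 0.1863]
tool_rot: [-0.001, 0.641, 0.768, -0.001]
contact_force: [-0.3, -1.1, -1.3]
gripper_width: 0.335
t 16.3 tcp [ 0.4693 -0.0367  0.1863] yaw 100.33 tilt [-0.002  0.    -1.   ] grip 0.335 F [-0.3 -1.1 -1.3]
shift now-frame [-0.06  0.08  3.91]
turn [-0.03 -0.01  0.03] shift in goal frame [-0.06  0.07  3.91]
```

View pics/w6.png

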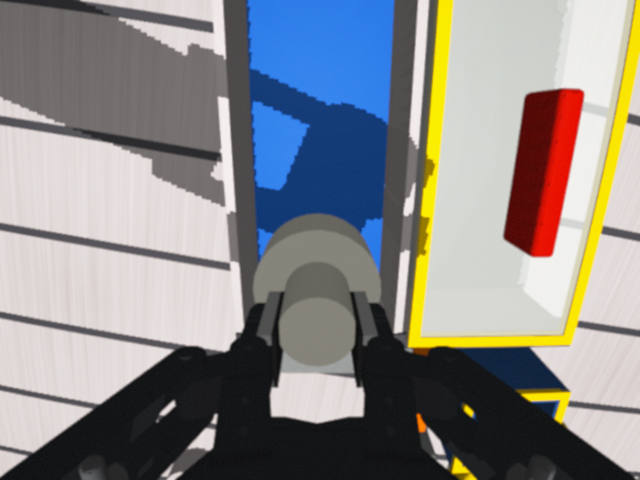

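```bash
python3 -m crank '[{"angular":[0,0,0],"delta_pos":[0,0.08,0.9],"gripper":0.1},{"angular":[0,0,0],"delta_pos":[0,0,0.9],"gripper":0.1},{"angular":[0,0,0],"delta_pos":[0,0,0.9],"gripper":0.1},{"angular":[0,0,0],"delta_pos":[0,0,0.7],"gripper":0.1},{"angular":[0,0,0],"delta_pos":[0,0,0.4],"gripper":0.1},{"angular":[0,0,0],"delta_pos":[0,0,0],"gripper":0.1},{"angular":[0,0,0],"delta_pos":[0,0,0],"gripper":0.1}]'
python3 plan.py 0.4717 -.038 .067 100.2
```

```text
time: 17.23
tool_pos: [0.4733, -0.0369, 0.0747]
tool_rot: [0.001, 0.641, 0.768, 0.0]
contact_force: [0.7, 1.0, -1.3]
gripper_width: 0.333
t 17.23 tcp [ 0.4733 -0.0369  0.0747] yaw 100.28 tilt [ 0.002 -0.    -1.   ] grip 0.333 F [ 0.7  1.  -1.3]
shift now-frame [-0.02 -0.06  0.26]
turn [0.02 0.01 0.02] shift in goal frame [-0.03 -0.06  0.26]
```

```bash
python3 -m crank '[{"angular":[0,0,0],"delta_pos":[0,0,0.15],"gripper":0.1},{"angular":[0,0,0],"delta_pos":[0,0,0],"gripper":0.1}]'
python3 -m crank '[{"angular":[0,0,0],"delta_pos":[0,0,0.07],"gripper":0.1},{"angular":[0,0,0],"delta_pos":[0,0,0],"gripper":0.1}]'
```

```text
time: 17.48
tool_pos: [0.4726, -0.0366, 0.0693]
tool_rot: [0.0, 0.641, 0.768, 0.0]
contact_force: [-0.2, -0.2, -1.1]
gripper_width: 0.331
time: 17.73
tool_pos: [0.4725, -0.0366, 0.067]
tool_rot: [-0.0, 0.641, 0.768, -0.0]
contact_force: [0.1, -0.1, -2.5]
gripper_width: 0.331
```

```bash
python3 -m crank '[{"angular":[0,0,0],"delta_pos":[0,0,0.07],"gripper":0.1},{"angular":[0,0,0],"delta_pos":[0,0,0],"gripper":0.1}]'
python3 -m crank '[{"angular":[0,0,0],"delta_pos":[0,0,0],"gripper":0.4},{"angular":[0,0,0],"delta_pos":[0,0,0],"gripper":0.5},{"angular":[0,0,0],"delta_pos":[0,0,0],"gripper":0.5}]'
```

```text
time: 17.98
tool_pos: [0.4727, -0.0365, 0.0669]
tool_rot: [-0.001, 0.641, 0.768, -0.0]
contact_force: [-7.4, 1.9, 10.7]
gripper_width: 0.331
time: 18.35
tool_pos: [0.4726, -0.0366, 0.0649]
tool_rot: [-0.0, 0.641, 0.768, -0.0]
contact_force: [-0.4, -0.3, -0.6]
gripper_width: 0.499
```

Set down and released. Next: rise and go to the aluminium hub.

```bash
python3 -m crank '[{"angular":[0,0,0],"delta_pos":[0,0,-0.6],"gripper":0.5},{"angular":[0,0,0],"delta_pos":[0,0,-1],"gripper":0.5},{"angular":[0,0,0],"delta_pos":[0,0,-1],"gripper":0.5},{"angular":[0,0,0],"delta_pos":[0,0,-1],"gripper":0.5},{"angular":[0,0,0],"delta_pos":[-0.5,-0.2,0],"gripper":0.8},{"angular":[0,0,0],"delta_pos":[-1,-0.4,0],"gripper":0.8},{"angular":[0,0,0],"delta_pos":[0,0,0],"gripper":0.8}]'
python3 - <<'E'
from h import *
im=grab_frame("wrist");E=ext("wrist");cv2.imwrite("pics/w7.png",im[:,:,::-1])
E
python3 plan.py 0.383 -.371 .13 100.2
```

```text
time: 19.23
tool_pos: [0.462, -0.0857, 0.1723]
tool_rot: [-0.0, 0.642, 0.767, -0.0]
contact_force: [-0.0, 0.0, 0.5]
gripper_width: 0.799
t 19.27 tcp [ 0.4622 -0.0849  0.1722] yaw 100.18 tilt [-0.001  0.001 -1.   ] grip 0.798 F [ 0.7 -0.9 -0.4]
shift now-frame [-8.92 -4.28  1.4 ]
turn [-0.01 -0.01 -0.  ] shift in goal frame [-8.92 -4.29  1.41]
```

View pics/w7.png

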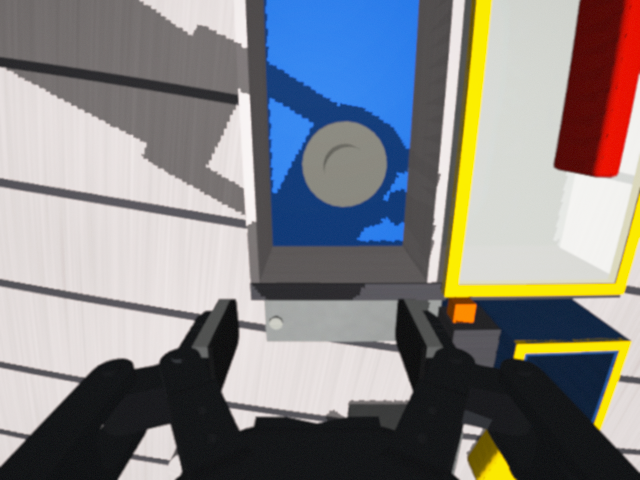

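The white hub stands upright in the bay at (344,163).

```bash
python3 -m crank '[{"angular":[0,0,0],"delta_pos":[-0.9,-0.43,0],"gripper":0.8},{"angular":[0,0,0],"delta_pos":[-0.9,-0.43,0],"gripper":0.8},{"angular":[0,0,0],"delta_pos":[-0.9,-0.43,0],"gripper":0.8},{"angular":[0,0,0],"delta_pos":[-0.9,-0.43,0],"gripper":0.8},{"angular":[0,0,0],"delta_pos":[-0.9,-0.43,0.2],"gripper":0.8},{"angular":[0,0,0],"delta_pos":[-0.9,-0.43,0.2],"gripper":0.8},{"angular":[0,0,0],"delta_pos":[-0.9,-0.43,0.2],"gripper":0.8},{"angular":[0,0,0],"delta_pos":[-0.9,-0.43,0.2],"gripper":0.8},{"angular":[0,0,0],"delta_pos":[-0.9,-0.43,0.2],"gripper":0.8},{"angular":[0,0,0],"delta_pos":[-0.9,-0.43,0.2],"gripper":0.8},{"angular":[0,0,0],"delta_pos":[0,0,0],"gripper":0.8},{"angular":[0,0,0],"delta_pos":[0,0,0],"gripper":0.8}]'
python3 - <<'E'
from h import *
im=grab_frame("wrist");E=ext("wrist");cv2.imwrite("pics/w8.png",im[:,:,::-1])
for r in landmark_of("wrist","hub1")[:4]: print(r, np.round(atz("wrist",r["pixel"],0,E),4))
E
python3 plan.py 0.383 -.371 .052 100.2
```

```text
time: 20.78
tool_pos: [0.3844, -0.3719, 0.1365]
tool_rot: [-0.001, 0.641, 0.768, 0.0]
contact_force: [0.2, 0.1, 0.2]
gripper_width: 0.802
{'pixel': [317.7, 224.8], 'conf': 0.75} [ 0.3848 -0.3661  0.    ]
t 20.88 tcp [ 0.3847 -0.3718  0.137 ] yaw 100.37 tilt [ 0.  0. -1.] grip 0.799 F [-0.1  0.7  0.5]
shift now-frame [ 0.04 -0.05  2.83]
turn [ 0.   -0.    0.03] shift in goal frame [ 0.04 -0.05  2.83]
```

View pics/w8.png

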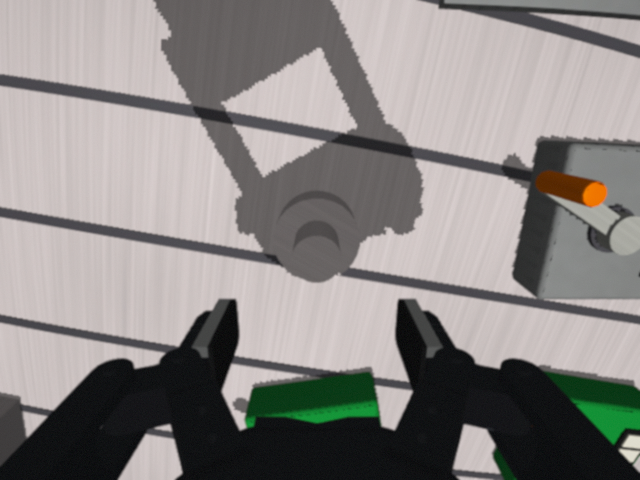

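```bash
python3 -m crank '[{"angular":[0,0,0],"delta_pos":[0.12,0,0.9],"gripper":0.8},{"angular":[0,0,0],"delta_pos":[0,0,0.9],"gripper":0.8},{"angular":[0,0,0],"delta_pos":[0,0,0.9],"gripper":0.8},{"angular":[0,0,0],"delta_pos":[0,0,0.1],"gripper":0.6},{"angular":[0,0,0],"delta_pos":[0,0,0],"gripper":0.1},{"angular":[0,0,0],"delta_pos":[0,0,0],"gripper":0.1},{"angular":[0,0,0],"delta_pos":[0,0,0],"gripper":0.1},{"angular":[0,0,0],"delta_pos":[0,0,0],"gripper":0.1}]'
python3 plan.py 0.385 -.371 .052 100
```

```text
time: 21.88
tool_pos: [0.3843, -0.3699, 0.0543]
tool_rot: [0.001, 0.641, 0.768, -0.0]
contact_force: [0.3, 0.7, 4.0]
gripper_width: 0.332
t 21.88 tcp [ 0.3843 -0.3699  0.0543] yaw 100.3 tilt [ 0.002 -0.001 -1.   ] grip 0.332 F [0.3 0.7 4. ]
shift now-frame [-0.04  0.02  0.08]
turn [0.01 0.02 0.06] shift in goal frame [-0.04  0.02  0.08]
```

```bash
python3 -m crank '[{"angular":[0,0,0],"delta_pos":[0,0,-0.5],"gripper":0.1},{"angular":[0,0,0],"delta_pos":[0,0,-1],"gripper":0.1},{"angular":[0,0,0],"delta_pos":[0,0,-1],"gripper":0.1},{"angular":[0,0,0],"delta_pos":[0,0,-1],"gripper":0.1},{"angular":[0,0,0],"delta_pos":[0,0,-1],"gripper":0.1},{"angular":[0,0,0],"delta_pos":[0,0,0],"gripper":0.1}]'
python3 plan.py 0.453 .070 .19 100.2
```

```text
time: 22.62
tool_pos: [0.3847, -0.3707, 0.1914]
tool_rot: [0.003, 0.641, 0.768, -0.001]
contact_force: [-0.1, 0.7, -2.0]
gripper_width: 0.331
t 22.62 tcp [ 0.3847 -0.3707  0.1914] yaw 100.3 tilt [ 0.004 -0.005 -1.   ] grip 0.331 F [-0.1  0.7 -2. ]
shift now-frame [14.05  4.87 -0.02]
turn [0.03 0.07 0.02] shift in goal frame [14.05  4.84  0.05]
```

```bash
python3 -m crank '[{"angular":[0,0,0],"delta_pos":[0.5,0.2,0],"gripper":0.1},{"angular":[0,0,0],"delta_pos":[0.9,0.31,0],"gripper":0.1},{"angular":[0,0,0],"delta_pos":[0.9,0.31,0],"gripper":0.1},{"angular":[0,0,0],"delta_pos":[0.9,0.31,0],"gripper":0.1},{"angular":[0,0,0],"delta_pos":[0.9,0.31,0],"gripper":0.1},{"angular":[0,0,0],"delta_pos":[0.9,0.31,0],"gripper":0.1},{"angular":[0,0,0],"delta_pos":[0.9,0.31,0],"gripper":0.1},{"angular":[0,0,0],"delta_pos":[0.9,0.31,0],"gripper":0.1},{"angular":[0,0,0],"delta_pos":[0.9,0.31,0],"gripper":0.1},{"angular":[0,0,0],"delta_pos":[0.9,0.31,0],"gripper":0.1},{"angular":[0,0,0],"delta_pos":[0.9,0.31,0],"gripper":0.1},{"angular":[0,0,0],"delta_pos":[0.9,0.31,0],"gripper":0.1}]'
python3 -m crank '[{"angular":[0,0,0],"delta_pos":[0.9,0.31,0],"gripper":0.1},{"angular":[0,0,0],"delta_pos":[0.9,0.31,0],"gripper":0.1},{"angular":[0,0,0],"delta_pos":[0.9,0.31,0],"gripper":0.1},{"angular":[0,0,0],"delta_pos":[0.9,0.31,0],"gripper":0.1},{"angular":[0,0,0],"delta_pos":[0.05,0,0],"gripper":0.1},{"angular":[0,0,0],"delta_pos":[0,0,0],"gripper":0.1}]'
python3 plan.py 0.453 .070 .0695 100.2
```

```text
time: 24.12
tool_pos: [0.4328, -0.0408, 0.1855]
tool_rot: [-0.002, 0.641, 0.768, -0.001]
contact_force: [0.9, 0.2, -1.7]
gripper_width: 0.328
time: 24.88
tool_pos: [0.4502, 0.0716, 0.1865]
tool_rot: [-0.001, 0.64, 0.768, -0.001]
contact_force: [-0.5, 0.4, -2.5]
gripper_width: 0.332
t 24.88 tcp [0.4502 0.0716 0.1865] yaw 100.34 tilt [-0.003 -0.    -1.   ] grip 0.332 F [-0.5  0.4 -2.5]
shift now-frame [-0.07  0.09  3.9 ]
turn [-0.03 -0.    0.03] shift in goal frame [-0.07  0.08  3.9 ]
```

```bash
python3 -m crank '[{"angular":[0,0,0],"delta_pos":[-0.05,0.06,0.9],"gripper":0.1},{"angular":[0,0,0],"delta_pos":[0,0,0.9],"gripper":0.1},{"angular":[0,0,0],"delta_pos":[0,0,0.9],"gripper":0.1},{"angular":[0,0,0],"delta_pos":[0,0,0.8],"gripper":0.1},{"angular":[0,0,0],"delta_pos":[0,0,0.3],"gripper":0.1},{"angular":[0,0,0],"delta_pos":[0,0,0.1],"gripper":0.1},{"angular":[0,0,0],"delta_pos":[0,0,0],"gripper":0.1},{"angular":[0,0,0],"delta_pos":[0,0,0],"gripper":0.1}]'
```

```text
time: 25.88
tool_pos: [0.4543, 0.0703, 0.0721]
tool_rot: [0.001, 0.641, 0.768, 0.001]
contact_force: [0.7, 0.4, -1.5]
gripper_width: 0.332
```

```bash
python3 -m crank '[{"angular":[0,0,0],"delta_pos":[0,0,0.1],"gripper":0.1},{"angular":[0,0,0],"delta_pos":[0,0,0.07],"gripper":0.1},{"angular":[0,0,0],"delta_pos":[0,0,0],"gripper":0.1}]'
python3 -m crank '[{"angular":[0,0,0],"delta_pos":[0,0,0.05],"gripper":0.1},{"angular":[0,0,0],"delta_pos":[0,0,0],"gripper":0.1}]'
```

```text
time: 26.25
tool_pos: [0.4537, 0.0704, 0.0664]
tool_rot: [0.0, 0.641, 0.768, 0.0]
contact_force: [-2.3, 0.0, 2.3]
gripper_width: 0.331
time: 26.5
tool_pos: [0.4538, 0.0704, 0.0663]
tool_rot: [-0.0, 0.641, 0.768, -0.0]
contact_force: [-8.0, 0.4, 12.3]
gripper_width: 0.331
```

```bash
python3 -m crank '[{"angular":[0,0,0],"delta_pos":[0,0,0],"gripper":0.4},{"angular":[0,0,0],"delta_pos":[0,0,0],"gripper":0.5},{"angular":[0,0,0],"delta_pos":[0,0,0],"gripper":0.5},{"angular":[0,0,0],"delta_pos":[0,0,-0.6],"gripper":0.5},{"angular":[0,0,0],"delta_pos":[0,0,-1],"gripper":0.5},{"angular":[0,0,0],"delta_pos":[0,0,-1],"gripper":0.5},{"angular":[0,0,0],"delta_pos":[-0.5,0,-1],"gripper":0.5},{"angular":[0,0,0],"delta_pos":[-0.9,0.3,-1],"gripper":0.4},{"angular":[0,0,0],"delta_pos":[-1,0.5,-1],"gripper":0.4},{"angular":[0,0,0],"delta_pos":[-1,0.5,-0.5],"gripper":0.4},{"angular":[0,0,0],"delta_pos":[0,0,0],"gripper":0.4}]'
python3 - <<'E'
from h import *
im=grab_frame("wrist");E=ext("wrist");cv2.imwrite("pics/w9.png",im[:,:,::-1])
E
python3 plan.py 0.585 .038 .19 100.2
```

```text
time: 27.88
tool_pos: [0.5115, -0.0246, 0.2489]
tool_rot: [0.001, 0.642, 0.767, 0.001]
contact_force: [-0.3, 1.0, -0.3]
gripper_width: 0.4
t 27.93 tcp [ 0.5104 -0.0236  0.2475] yaw 100.22 tilt [ 0.  0. -1.] grip 0.4 F [0.1 0.6 0.2]
shift now-frame [1.58 2.81 1.92]
turn [ 0. -0.  0.] shift in goal frame [1.58 2.81 1.92]
```

View pics/w9.png

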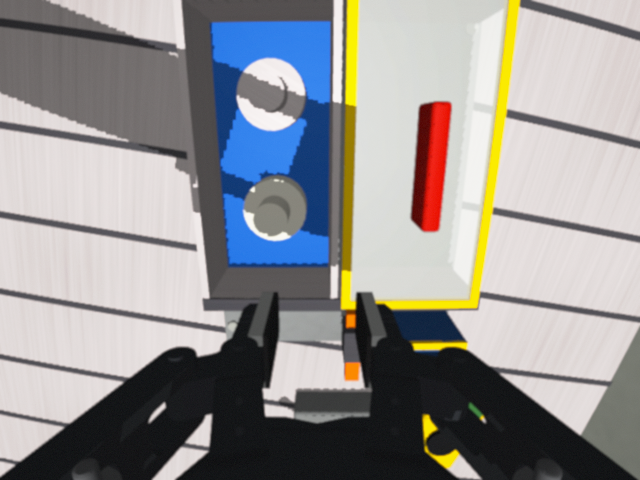

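Both hubs stand on the blue floor at (271,94) and (275,208). One more whole-table look for a third hub before shutting the guard.

Run:
```python
from h import *
E=ext("wrist")
a=[atz("wrist",c,.13,E) for c in [(422,102),(451,102),(413,229),(438,230)]];print(np.round(a,4),np.mean(a,0))
a=grab_frame("top")[:,:,::-1];b=grab_frame("scene")[:,:,::-1]
for c in("top","scene"):
  for r in find_in(c,"hub2"):print(c,r)
cv2.imwrite("pics/ts9.png",np.vstack([cv2.resize(a,(400,300)),cv2.resize(b,(400,300))]))
```

```text
[[ 0.5611  0.0802  0.13  ]
 [ 0.5796  0.0839  0.13  ]
 [ 0.577  -0.0035  0.13  ]
 [ 0.5949 -0.001   0.13  ]] [0.5781411  0.03988584 0.13      ]
top {'bbox': [255.9, 269.6, 278.6, 296.2], 'conf': 0.55}
top {'bbox': [406.5, 226.0, 424.2, 260.8], 'conf': 0.21}
scene {'bbox': [320.9, 192.9, 347.4, 220.2], 'conf': 0.76}
scene {'bbox': [304.8, 221.2, 328.1, 246.7], 'conf': 0.58}
```

View pics/ts9.png

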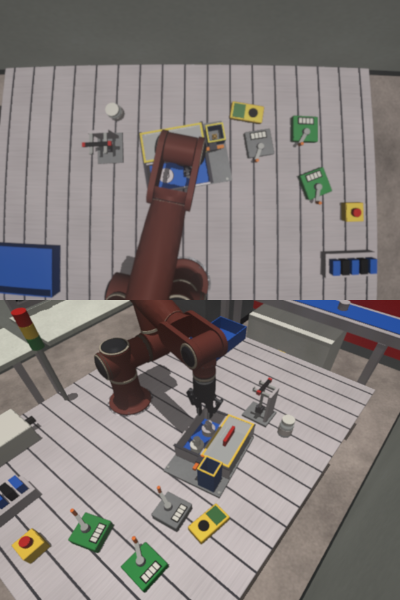

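```bash
python3 -m crank '[{"angular":[0,0,0],"delta_pos":[0.5,0.9,0.4],"gripper":0.4},{"angular":[0,0,0],"delta_pos":[0.5,0.9,0.5],"gripper":0.4},{"angular":[0,0,0],"delta_pos":[0.58,0.9,0.5],"gripper":0.4},{"angular":[0,0,0],"delta_pos":[0,0,0.4],"gripper":0.4},{"angular":[0,0,0],"delta_pos":[0,0,0],"gripper":0.4}]'
python3 plan.py 0.582 .039 .12 100.2
```

```text
time: 28.75
tool_pos: [0.5797, 0.0384, 0.1914]
tool_rot: [-0.001, 0.64, 0.768, -0.001]
contact_force: [-0.6, -0.6, 0.8]
gripper_width: 0.407
t 28.75 tcp [0.5797 0.0384 0.1914] yaw 100.35 tilt [-0.004 -0.    -1.   ] grip 0.407 F [-0.6 -0.6  0.8]
shift now-frame [0.   0.09 2.38]
turn [-0.04 -0.01  0.03] shift in goal frame [0.01 0.08 2.38]
```

```bash
python3 -m crank '[{"angular":[0,0,0],"delta_pos":[0,0.06,0.8],"gripper":0.4},{"angular":[0,0,0],"delta_pos":[0,0,0.8],"gripper":0.4},{"angular":[0,0,0],"delta_pos":[0,0,0.75],"gripper":0.4},{"angular":[0,0,0],"delta_pos":[0,0,0],"gripper":0.35},{"angular":[0,0,0],"delta_pos":[0,0,0],"gripper":0.3},{"angular":[0,0,0],"delta_pos":[0,0,0],"gripper":0.3}]'
python3 plan.py 0.457 .0165 .12 100.2
```

```text
time: 29.5
tool_pos: [0.584, 0.0382, 0.1248]
tool_rot: [0.001, 0.641, 0.768, 0.001]
contact_force: [0.5, 0.4, -0.3]
gripper_width: 0.299
t 29.5 tcp [0.584  0.0382 0.1248] yaw 100.29 tilt [ 0.003 -0.    -1.   ] grip 0.299 F [ 0.5  0.4 -0.3]
shift now-frame [ 0.05 -4.29  0.15]
turn [0.03 0.01 0.02] shift in goal frame [ 0.04 -4.29  0.16]
```

```bash
python3 -m crank '[{"angular":[0,0,0],"delta_pos":[0,-0.4,0.1],"gripper":0.3},{"angular":[0,0,0],"delta_pos":[0,-0.6,0],"gripper":0.3},{"angular":[0,0,0],"delta_pos":[0,-0.7,0],"gripper":0.3},{"angular":[0,0,0],"delta_pos":[0,-0.7,0],"gripper":0.3},{"angular":[0,0,0],"delta_pos":[0,-0.7,0],"gripper":0.3},{"angular":[0,0,0],"delta_pos":[0,-0.6,0],"gripper":0.3},{"angular":[0,0,0],"delta_pos":[0,-0.3,0],"gripper":0.3},{"angular":[0,0,0],"delta_pos":[0,-0.1,0],"gripper":0.3},{"angular":[0,0,0],"delta_pos":[0,0,0],"gripper":0.3}]'
python3 plan.py 0.457 .0165 .12 100.2
```

```text
time: 30.62
tool_pos: [0.4618, 0.0163, 0.1198]
tool_rot: [-0.0, 0.641, 0.768, -0.0]
contact_force: [-0.4, -0.7, 0.5]
gripper_width: 0.299
t 30.62 tcp [0.4618 0.0163 0.1198] yaw 100.31 tilt [-0.001 -0.    -1.   ] grip 0.299 F [-0.4 -0.7  0.5]
shift now-frame [ 0.03 -0.16 -0.01]
turn [-0.01  0.    0.02] shift in goal frame [ 0.03 -0.16 -0.01]
```

```bash
python3 -m crank '[{"angular":[0,0,0],"delta_pos":[0,-0.1,0],"gripper":0.3},{"angular":[0,0,0],"delta_pos":[0,-0.1,0],"gripper":0.3},{"angular":[0,0,0],"delta_pos":[0,0,0],"gripper":0.3}]'
python3 -m crank '[{"angular":[0,0,0],"delta_pos":[0,-0.1,0],"gripper":0.3},{"angular":[0,0,0],"delta_pos":[0,0,0],"gripper":0.3}]'
```

```text
time: 31.0
tool_pos: [0.4559, 0.0153, 0.1198]
tool_rot: [-0.0, 0.641, 0.768, -0.0]
contact_force: [1.0, 0.4, 1.1]
gripper_width: 0.299
time: 31.25
tool_pos: [0.4552, 0.0151, 0.1198]
tool_rot: [0.002, 0.641, 0.768, 0.003]
contact_force: [12.1, 2.0, -8.0]
gripper_width: 0.3
```

Guard stop reached with 12 N. Backing off and moving towards the rack.

```bash
python3 -m crank '[{"angular":[0,0,0],"delta_pos":[0,0.17,0],"gripper":0.4},{"angular":[0,0,0],"delta_pos":[0,0,-0.6],"gripper":0.4},{"angular":[0,0,0],"delta_pos":[0,0,-1],"gripper":0.4},{"angular":[0,0,0],"delta_pos":[0,0,-1],"gripper":0.4},{"angular":[0,0,0],"delta_pos":[0,0,-1],"gripper":0.4},{"angular":[0,0,0],"delta_pos":[-0.5,0,-1],"gripper":0.4},{"angular":[0,0,0],"delta_pos":[0,0,-1],"gripper":0.5},{"angular":[0,0,0],"delta_pos":[0,0,-1],"gripper":0.5},{"angular":[0,0,0],"delta_pos":[0,0,0],"gripper":0.5},{"angular":[0,0,0],"delta_pos":[0,0,0],"gripper":0.5}]'
python3 - <<'E'
from h import *
im=grab_frame("wrist");E=ext("wrist");cv2.imwrite("pics/w10.png",im[:,:,::-1])
E
python3 plan.py 0.55 .20 .34 100.2
```

```text
time: 32.5
tool_pos: [0.4604, 0.001, 0.3175]
tool_rot: [-0.0, 0.641, 0.768, -0.0]
contact_force: [0.4, -0.3, -0.8]
gripper_width: 0.5
t 32.55 tcp [0.4602 0.001  0.3167] yaw 100.31 tilt [-0.002  0.    -1.   ] grip 0.499 F [ 0.9  0.5 -1.2]
shift now-frame [ 5.99  4.13 -0.78]
turn [-0.02 -0.01  0.02] shift in goal frame [ 6.    4.12 -0.78]
```

View pics/w10.png

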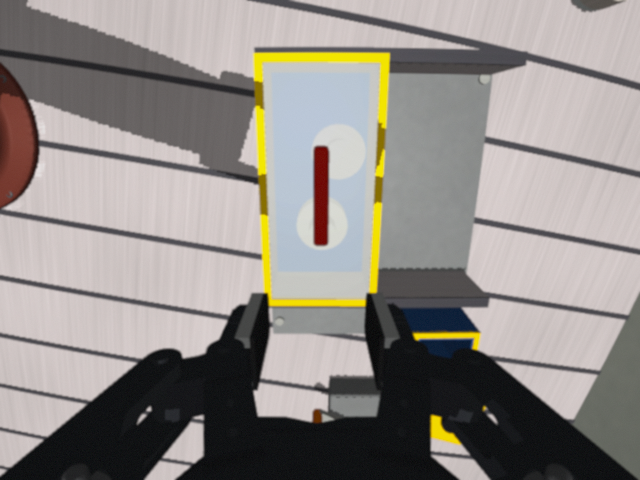

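The wrist view shows the guard shut, with both hubs visible through it at (339,150) and (321,222). The farther one seems to have shifted towards +x. I'll check both measurements.

Run:
```python
from h import *
from scipy.optimize import least_squares
E=ext("wrist")
pc=np.array([(255,53),(390,53),(377,305),(269,305)],float)
M=np.array([(-61,126,94),(61,126,94),(61,-126,94),(-61,-126,94)])/1000
def W(p,m):
    c,s=np.cos(p[2]),np.sin(p[2]);return np.c_[p[0]+c*m[:,0]-s*m[:,1],p[1]+s*m[:,0]+c*m[:,1],m[:,2]]
r=least_squares(lambda p:(proj("wrist",W(p,M),E)-pc).ravel(),[.46,.016,.17]);print(r.x,np.round(r.fun,1))
S=np.array([.462,.016]);c,s=np.cos(.178),np.sin(.178)
for px in [(339,151),(322,222)]:
    w=atz("wrist",px,.042,E)[:2]-S; print(np.round([c*w[0]+s*w[1],-s*w[0]+c*w[1]],4))
im=cv2.imread("pics/w10.png");cv2.imwrite("pics/w10c.png",cv2.resize(im[40:320,220:440],None,fx=2.1,fy=2.1,interpolation=cv2.INTER_CUBIC))
```

```text
[0.46339047 0.01688562 0.18589328] [-0.8 -0.2  1.1 -0.9  1.4  0.8 -1.8  1.2]
[0.0197 0.0365]
[ 0.0016 -0.0442]
```

View pics/w10c.png

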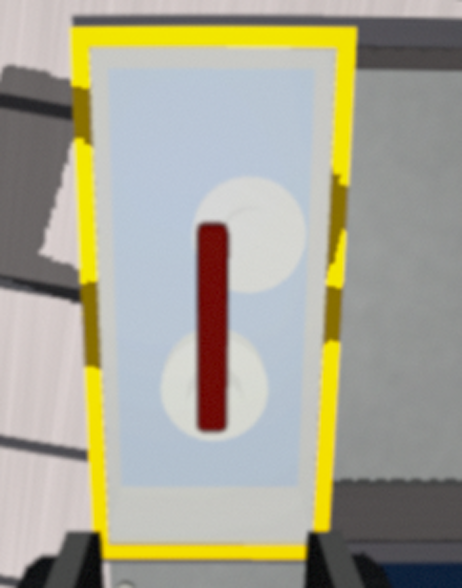

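The farther hub was nudged to (0.020, 0.037) in the bay frame. It is upright and within limits, and the guard pose matches shut. On to the rack.

```bash
python3 -m crank '[{"angular":[0,0,0],"delta_pos":[0.85,0.58,-0.1],"gripper":0.5},{"angular":[0,0,0],"delta_pos":[0.85,0.58,-0.1],"gripper":0.5},{"angular":[0,0,0],"delta_pos":[0.85,0.58,-0.1],"gripper":0.5},{"angular":[0,0,0],"delta_pos":[0.85,0.58,-0.1],"gripper":0.5},{"angular":[0,0,0],"delta_pos":[0.85,0.58,-0.1],"gripper":0.5},{"angular":[0,0,0],"delta_pos":[0.85,0.58,-0.1],"gripper":0.5},{"angular":[0,0,0],"delta_pos":[0.85,0.58,-0.1],"gripper":0.5},{"angular":[0,0,0],"delta_pos":[0,0,0],"gripper":0.5},{"angular":[0,0,0],"delta_pos":[0,0,0],"gripper":0.5}]'
python3 - <<'E'
from h import *
E=ext("wrist")
im=grab_frame("wrist");cv2.imwrite("pics/w11.png",im[:,:,::-1])
for k,z in dict(key_bar=.173,rack_arms=.165,rack=0).items():
  for r in landmark_of("wrist",k)[:2]: print(k,r,np.round(atz("wrist",r["pixel"],z,E),4))
E
python3 plan.py 0.55 .20 .34 100.2
```

```text
time: 33.67
tool_pos: [0.5482, 0.198, 0.3375]
tool_rot: [-0.001, 0.641, 0.768, -0.001]
contact_force: [0.0, -0.6, 0.1]
gripper_width: 0.502
rack_arms {'pixel': [358.0, 76.6], 'conf': 0.94} [0.5591 0.3162 0.165 ]
rack {'pixel': [344.8, 89.7], 'conf': 0.56} [0.5599 0.3211 0.    ]
t 33.88 tcp [0.5485 0.1976 0.3387] yaw 100.25 tilt [-0. -0. -1.] grip 0.502 F [ 0.3 -1.  -0.2]
shift now-frame [ 0.07  0.06 -0.04]
turn [-0.    0.    0.01] shift in goal frame [ 0.07  0.06 -0.04]
```

View pics/w11.png

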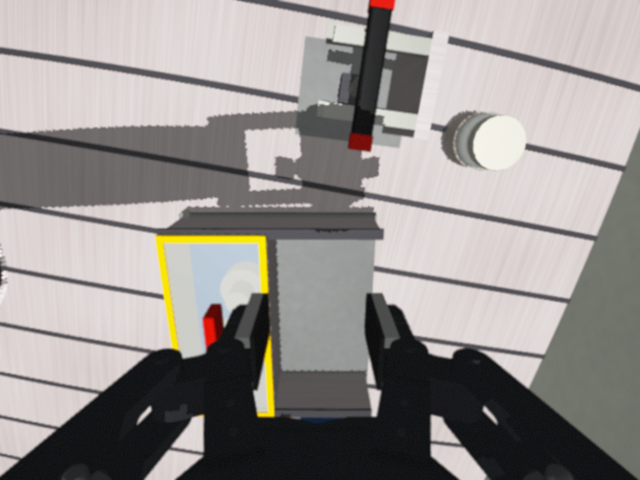

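```bash
python3 -m crank '[{"angular":[0,0,0],"delta_pos":[0.9,0.2,0],"gripper":0.5},{"angular":[0,0,0],"delta_pos":[0.9,0.2,0],"gripper":0.5},{"angular":[0,0,0],"delta_pos":[0,0,0],"gripper":0.5},{"angular":[0,0,0],"delta_pos":[0,0,0],"gripper":0.5}]'
python3 - <<'E'
from h import *
E=ext("wrist")
im=grab_frame("wrist");cv2.imwrite("pics/w12.png",im[:,:,::-1]);np.save("E12.npy",np.array([0]))
for k,z in dict(key_bar=.173,rack_arms=.165,rack=0).items():
  for r in landmark_of("wrist",k)[:2]: print(k,r,np.round(atz("wrist",r["pixel"],z,E),4))
cv2.imwrite("pics/w12c.png",cv2.resize(im[20:240,240:480,::-1],None,fx=2.5,fy=2.5,interpolation=cv2.INTER_CUBIC))
E
python3 plan.py 0.55 .20 .34 100.2
```

```text
time: 34.38
tool_pos: [0.5509, 0.2529, 0.3389]
tool_rot: [0.0, 0.641, 0.768, -0.0]
contact_force: [-0.0, -0.1, 0.7]
gripper_width: 0.506
key_bar {'pixel': [355.2, 147.5], 'conf': 0.88} [0.5706 0.3186 0.173 ]
rack_arms {'pixel': [339.0, 146.0], 'conf': 0.69} [0.5582 0.317  0.165 ]
rack_arms {'pixel': [448.4, 180.3], 'conf': 0.64} [0.6547 0.3064 0.165 ]
rack {'pixel': [332.7, 137.9], 'conf': 0.84} [0.5599 0.3176 0.    ]
t 34.58 tcp [0.551  0.2528 0.339 ] yaw 100.24 tilt [ 0. -0. -1.] grip 0.5 F [ 0.6  0.3 -0.1]
shift now-frame [-1.73 -0.35 -0.03]
turn [0.   0.   0.01] shift in goal frame [-1.73 -0.35 -0.03]
```

View pics/w12c.png

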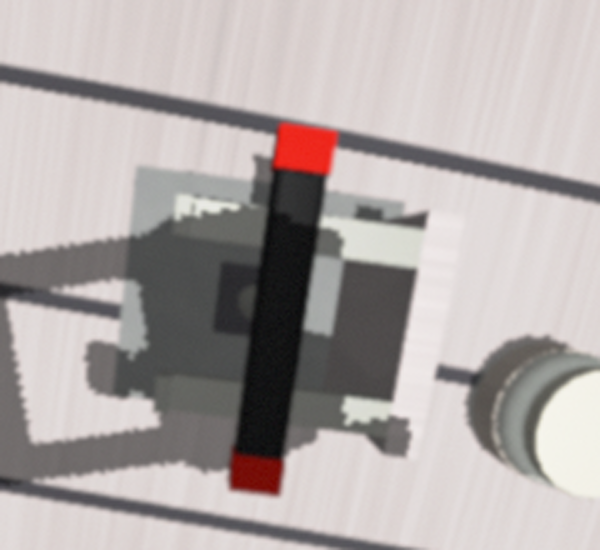

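Run:
```python
from h import *
E=ext("wrist")
f=lambda c,z:atz("wrist",(c[0]/2.5+240-.3,c[1]/2.5+20-.3),z,E)
P=[f(c,.181) for c in [(278,123),(338,130),(281,494),(231,487)]]
print(np.round(P,4),np.round(np.mean(P,0),4)); d=(P[0]+P[1]-P[2]-P[3]);print(np.linalg.norm(d)/2,np.degrees(np.arctan2(d[1],d[0])), np.linalg.norm(P[0]-P[1]))
# arms & plate
print("plate top edge z.165", np.round([f(c,.165) for c in [(428,212),(462,215),(430,455),(395,400)]],4))
print("arm far edge", np.round([f(c,.165) for c in [(177,195),(425,222),(420,268),(175,232)]],4))
print("arm near edge", np.round([f(c,.165) for c in [(160,378),(395,402),(390,425)]],4))
print("base", np.round([f(c,.012) for c in [(136,166),(403,203)]],4))
print("jar",np.round(f((590,430),.09),4))
```

```text
[[0.5551 0.3735 0.181 ]
 [0.5729 0.3749 0.181 ]
 [0.5791 0.2639 0.181 ]
 [0.5625 0.2632 0.181 ]] [0.5674 0.3189 0.181 ]
0.11083986812333303 93.49775133007188 0.01776485507991899
plate top edge z.165 [[0.6084 0.3591 0.165 ]
 [0.6193 0.3603 0.165 ]
 [0.6289 0.2828 0.165 ]
 [0.6124 0.2989 0.165 ]]
arm far edge [[0.5291 0.3495 0.165 ]
 [0.6082 0.356  0.165 ]
 [0.6101 0.3419 0.165 ]
 [0.5304 0.3384 0.165 ]]
arm near edge [[0.5335 0.2919 0.165 ]
 [0.6126 0.2982 0.165 ]
 [0.6128 0.2903 0.165 ]]
base [[0.5034 0.3685 0.012 ]
 [0.6318 0.3753 0.012 ]]
jar [0.7171 0.2939 0.09  ]
```

Bar centre at (0.567,0.319), direction 93.5°, 111 mm long as it should be. The rack is at about (0.560,0.3175), yaw about 4°. Aligning above it.

```bash
python3 -m crank '[{"angular":[0,0,0.7],"delta_pos":[0.7,0.1,0.8],"gripper":0.5},{"angular":[0,0,0.63],"delta_pos":[0.7,0.1,0.8],"gripper":0.5},{"angular":[0,0,0],"delta_pos":[0.7,0.2,0.8],"gripper":0.5},{"angular":[0,0,0],"delta_pos":[0,0,0],"gripper":0.5},{"angular":[0,0,0],"delta_pos":[0,0,0],"gripper":0.5}]'
python3 plan.py 0.5674 .3189 .22 93.7
```

```text
time: 35.2
tool_pos: [0.5556, 0.3168, 0.2679]
tool_rot: [0.0, 0.684, 0.729, 0.0]
contact_force: [-0.0, -0.3, -0.8]
gripper_width: 0.5
t 35.2 tcp [0.5556 0.3168 0.2679] yaw 93.63 tilt [ 0.001  0.    -1.   ] grip 0.5 F [-0.  -0.3 -0.8]
shift now-frame [0.05 0.39 1.6 ]
turn [ 0.01  0.   -0.01] shift in goal frame [0.04 0.4  1.6 ]
```

```bash
python3 -m crank '[{"angular":[0,0,0],"delta_pos":[0.05,0.4,0.5],"gripper":0.5},{"angular":[0,0,0],"delta_pos":[0,0,0.5],"gripper":0.5},{"angular":[0,0,0],"delta_pos":[0,0,0.4],"gripper":0.5},{"angular":[0,0,0],"delta_pos":[0,0,0],"gripper":0.5},{"angular":[0,0,0],"delta_pos":[0,0,0],"gripper":0.5}]'
python3 - <<'E'
from h import *
im=grab_frame("wrist");cv2.imwrite("pics/w13.png",im[:,:,::-1])
E
python3 plan.py 0.5674 .3189 .172 93.7
```

```text
time: 35.83
tool_pos: [0.5672, 0.3197, 0.2251]
tool_rot: [0.0, 0.684, 0.729, 0.0]
contact_force: [-0.1, 0.9, 0.0]
gripper_width: 0.498
t 35.88 tcp [0.5673 0.3198 0.2256] yaw 93.66 tilt [ 0.001  0.    -1.   ] grip 0.5 F [-0.8  0.7  0.2]
shift now-frame [-0.03 -0.    1.79]
turn [ 0.01 -0.   -0.01] shift in goal frame [-0.03 -0.    1.79]
```

View pics/w13.png

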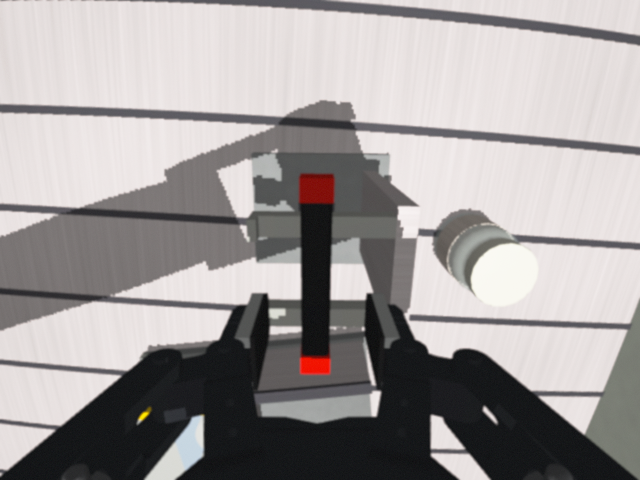

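The bar is vertical at column 316, centred between the fingers (255–380). Descending and gripping.

```bash
python3 -m crank '[{"angular":[0,0,0],"delta_pos":[-0.03,0,0.7],"gripper":0.5},{"angular":[0,0,0],"delta_pos":[0,0,0.7],"gripper":0.5},{"angular":[0,0,0],"delta_pos":[0,0,0.45],"gripper":0.5},{"angular":[0,0,0],"delta_pos":[0,0,0],"gripper":0.5}]'
python3 -m crank '[{"angular":[0,0,0],"delta_pos":[0,0,0],"gripper":0.2},{"angular":[0,0,0],"delta_pos":[0,0,0],"gripper":0},{"angular":[0,0,0],"delta_pos":[0,0,0],"gripper":0},{"angular":[0,0,0],"delta_pos":[0,0,0],"gripper":0},{"angular":[0,0,0],"delta_pos":[0,0,0],"gripper":0}]'
```

```text
time: 36.38
tool_pos: [0.566, 0.3182, 0.1666]
tool_rot: [-0.001, 0.684, 0.729, -0.002]
contact_force: [-0.7, -0.2, 0.3]
gripper_width: 0.499
time: 37.0
tool_pos: [0.5678, 0.319, 0.1705]
tool_rot: [0.0, 0.684, 0.729, 0.001]
contact_force: [0.3, -0.3, 4.3]
gripper_width: 0.172
```

```bash
python3 -m crank '[{"angular":[0,0,0],"delta_pos":[0,0,-0.3],"gripper":0},{"angular":[0,0,0],"delta_pos":[0,0,-0.6],"gripper":0},{"angular":[0,0,0],"delta_pos":[0,0,-0.1],"gripper":0},{"angular":[0,0,0],"delta_pos":[0,0,0],"gripper":0},{"angular":[0,0,0],"delta_pos":[0,-0.4,0],"gripper":0},{"angular":[0,0,0],"delta_pos":[0,-0.8,0],"gripper":0},{"angular":[0,0,0],"delta_pos":[0,-0.8,0],"gripper":0},{"angular":[0,0,0],"delta_pos":[0,-0.7,0],"gripper":0},{"angular":[0,0,0],"delta_pos":[0,-0.3,0],"gripper":0},{"angular":[0,0,0],"delta_pos":[0,0,0],"gripper":0}]'
python3 - <<'E'
from h import *
im=grab_frame("wrist")[:,:,::-1];b=grab_frame("scene")[60:300,240:560,::-1]
cv2.imwrite("pics/w14.png",np.hstack([cv2.resize(im,(400,300)),cv2.resize(b,(400,300))]))
E
python3 plan.py 0.617 -.128 .31 100.2
```

```text
time: 38.25
tool_pos: [0.4768, 0.3129, 0.1991]
tool_rot: [0.0, 0.684, 0.729, -0.0]
contact_force: [0.6, -0.2, -3.2]
gripper_width: 0.176
t 38.35 tcp [0.4778 0.313  0.1995] yaw 93.65 tilt [ 0.001  0.    -1.   ] grip 0.176 F [-0.4 -0.3 -2.8]
shift now-frame [-14.96   3.7   -3.68]
turn [ 0.01 -0.   -1.31] shift in goal frame [-15.29   1.96  -3.68]
```

View pics/w14.png

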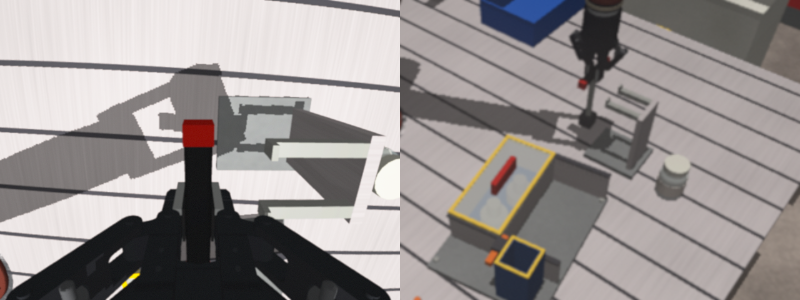

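```bash
python3 -m crank '[{"angular":[0,0,0],"delta_pos":[0,0,-0.6],"gripper":0},{"angular":[0,0,0],"delta_pos":[0,0,-0.9],"gripper":0},{"angular":[0,0,0],"delta_pos":[0,0,-0.9],"gripper":0},{"angular":[0,0,-0.65],"delta_pos":[0,0,-0.9],"gripper":0},{"angular":[0,0,-0.65],"delta_pos":[0,0,-0.7],"gripper":0},{"angular":[0,0,0],"delta_pos":[-0.5,0,-0.2],"gripper":0},{"angular":[0,0,0],"delta_pos":[-0.9,0.05,0],"gripper":0},{"angular":[0,0,0],"delta_pos":[-0.9,0.05,0],"gripper":0},{"angular":[0,0,0],"delta_pos":[-0.9,0.05,0],"gripper":0},{"angular":[0,0,0],"delta_pos":[-0.9,0.05,0],"gripper":0},{"angular":[0,0,0],"delta_pos":[-0.9,0.05,0],"gripper":0},{"angular":[0,0,0],"delta_pos":[-0.9,0.05,0],"gripper":0}]'
python3 plan.py 0.6 -.23 .33 100.2
```

```text
time: 39.85
tool_pos: [0.5175, 0.1384, 0.325]
tool_rot: [-0.0, 0.642, 0.766, -0.0]
contact_force: [-0.0, -0.4, -2.9]
gripper_width: 0.173
t 39.85 tcp [0.5175 0.1384 0.325 ] yaw 100.05 tilt [-0.001 -0.001 -1.   ] grip 0.173 F [-0.  -0.4 -2.9]
shift now-frame [-12.57   0.57  -0.16]
turn [-0.01  0.   -0.03] shift in goal frame [-12.57   0.53  -0.17]
```

```bash
python3 -m crank '[{"angular":[0,0,0],"delta_pos":[-1,0.05,0],"gripper":0},{"angular":[0,0,0],"delta_pos":[-1,0.05,0],"gripper":0},{"angular":[0,0,0],"delta_pos":[-1,0.05,0],"gripper":0},{"angular":[0,0,0],"delta_pos":[-1,0.05,0],"gripper":0},{"angular":[0,0,0],"delta_pos":[-1,0.05,0],"gripper":0},{"angular":[0,0,0],"delta_pos":[-1,0.05,0],"gripper":0},{"angular":[0,0,0],"delta_pos":[-1,0.05,0],"gripper":0},{"angular":[0,0,0],"delta_pos":[-1,0.05,0],"gripper":0},{"angular":[0,0,0],"delta_pos":[-1,0.05,0],"gripper":0},{"angular":[0,0,0],"delta_pos":[-1,0.05,0],"gripper":0},{"angular":[0,0,0],"delta_pos":[0,0,0],"gripper":0},{"angular":[0,0,0],"delta_pos":[0,0,0],"gripper":0}]'
python3 - <<'E'
from h import *
E=ext("wrist");im=grab_frame("wrist");cv2.imwrite("pics/w15.png",im[:,:,::-1])
for k,z in dict(shaft_mouth=.13,stem_top=.04).items():
  for r in landmark_of("wrist",k)[:2]: print(k,r,np.round(atz("wrist",r["pixel"],z,E),4))
E
python3 plan.py 0.618 -.131 .31 100.2
```

```text
time: 41.35
tool_pos: [0.5847, -0.1526, 0.325]
tool_rot: [-0.001, 0.642, 0.767, -0.0]
contact_force: [0.1, -0.4, -2.2]
gripper_width: 0.175
shaft_mouth {'pixel': [351.0, 179.9], 'conf': 0.37} [ 0.6098 -0.1165  0.13  ]
shaft_mouth {'pixel': [237.0, 23.9], 'conf': 0.28} [ 0.494  -0.0087  0.13  ]
stem_top {'pixel': [355.7, 180.5], 'conf': 0.61} [ 0.626 -0.128  0.04 ]
t 41.5 tcp [ 0.5849 -0.1517  0.3254] yaw 100.19 tilt [-0.  0. -1.] grip 0.175 F [ 0.5  0.2 -2.3]
shift now-frame [0.48 1.21 0.51]
turn [-0. -0. -0.] shift in goal frame [0.48 1.21 0.51]
```

View pics/w15.png

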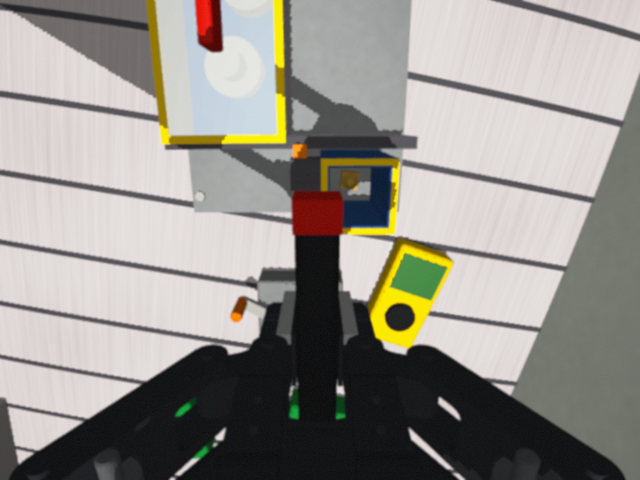

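```bash
python3 -m crank '[{"angular":[0,0,0],"delta_pos":[-0.5,-0.5,0],"gripper":0},{"angular":[0,0,0],"delta_pos":[0,-0.5,0],"gripper":0},{"angular":[0,0,0],"delta_pos":[0,0,0],"gripper":0},{"angular":[0,0,0],"delta_pos":[0,0,0],"gripper":0},{"angular":[0,0,0],"delta_pos":[0,0,0],"gripper":0}]'
python3 - <<'E'
from h import *
E=ext("wrist");im=grab_frame("wrist");cv2.imwrite("pics/w16c.png",cv2.resize(im[90:240,280:480,::-1],None,fx=4,fy=4,interpolation=cv2.INTER_CUBIC))
for k,z in dict(shaft_mouth=.13,stem_top=.04).items():
  for r in landmark_of("wrist",k)[:2]: print(k,r,np.round(atz("wrist",r["pixel"],z,E),4))
E
python3 plan.py 0.618 -.131 .31 100.2
```

```text
time: 42.12
tool_pos: [0.5584, -0.1722, 0.3255]
tool_rot: [0.0, 0.642, 0.767, 0.0]
contact_force: [-0.2, 0.2, -2.1]
gripper_width: 0.173
shaft_mouth {'pixel': [390.4, 178.5], 'conf': 0.71} [ 0.6185 -0.1286  0.13  ]
shaft_mouth {'pixel': [422.8, 277.6], 'conf': 0.61} [ 0.6734 -0.2175  0.13  ]
stem_top {'pixel': [377.7, 166.0], 'conf': 0.79} [ 0.6214 -0.127   0.04  ]
t 42.27 tcp [ 0.5584 -0.1722  0.3253] yaw 100.17 tilt [-0.  0. -1.] grip 0.179 F [-0.8 -0.4 -2.3]
shift now-frame [1.   2.2  0.51]
turn [-0.   -0.   -0.01] shift in goal frame [1.   2.2  0.51]
```

View pics/w16c.png

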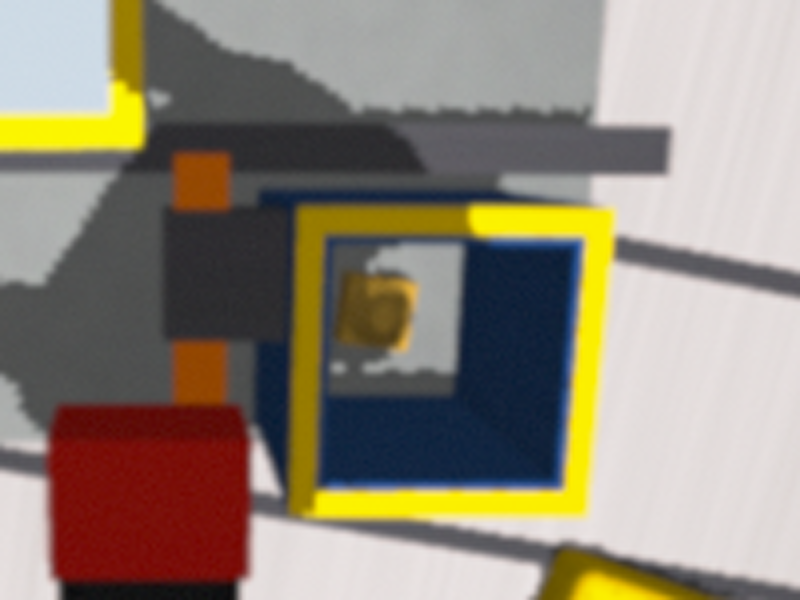

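Run:
```python
from h import *
E=ext("wrist")
f=lambda c,z:atz("wrist",(c[0]/4+280-.4,c[1]/4+90-.4),z,E)
P=np.array([f(c,.13) for c in [(297,206),(613,208),(585,515),(290,516)]]);print(np.round(P,4),P.mean(0))
d=P[1]-P[0];print(np.linalg.norm(d),np.degrees(np.arctan2(d[1],d[0])));d=P[0]-P[3];print(np.linalg.norm(d),np.degrees(np.arctan2(d[1],d[0])))
P=np.array([f(c,.13) for c in [(328,238),(582,240),(560,487),(320,485)]]);print("inner",P.mean(0))
print("tip",f((384,314),.04))
P=np.array([f(c,.03) for c in [(345,272),(417,280),(408,350),(337,345)]]);print("sq",np.round(P,4),P.mean(0))
for a,b in [(0,1),(3,2),(3,0),(2,1)]:
    d=P[b]-P[a];print(np.linalg.norm(d),np.degrees(np.arctan2(d[1],d[0])))
```

```text
[[ 0.5792 -0.1026  0.13  ]
 [ 0.6475 -0.0902  0.13  ]
 [ 0.6599 -0.1586  0.13  ]
 [ 0.5921 -0.1712  0.13  ]] [ 0.61967634 -0.13064725  0.13      ]
0.06940157682206792 10.22504459997592
0.06980512317377721 100.59958553686762
inner [ 0.61989866 -0.13051937  0.13      ]
tip [ 0.6194437  -0.12971752  0.04      ]
sq [[ 0.6074 -0.1208  0.03  ]
 [ 0.6285 -0.1193  0.03  ]
 [ 0.6306 -0.1396  0.03  ]
 [ 0.6097 -0.1419  0.03  ]] [ 0.61904269 -0.13039581  0.03      ]
0.02116725596979116 4.235077512639109
0.021061401181511723 6.382225019092604
0.021172606203722542 96.07665488240897
0.0203802723214577 95.80895433669579
```

Column centre at (0.6197,-0.1306). The stem is at (0.6193,-0.130), with its sides at about 5.7°. I'll turn to yaw 96° and position over it.

```bash
python3 -m crank '[{"angular":[0,0,0],"delta_pos":[0.5,0.8,0],"gripper":0},{"angular":[0,0,0],"delta_pos":[0.5,0.8,0],"gripper":0},{"angular":[0,0,0.84],"delta_pos":[0,0.6,0],"gripper":0},{"angular":[0,0,0],"delta_pos":[0,0,0],"gripper":0},{"angular":[0,0,0],"delta_pos":[0,0,0],"gripper":0}]'
python3 plan.py 0.6195 -.1303 .325 96
```

```text
time: 42.9
tool_pos: [0.6176, -0.1313, 0.3252]
tool_rot: [-0.0, 0.669, 0.743, -0.0]
contact_force: [0.1, -0.1, -2.6]
gripper_width: 0.171
t 42.9 tcp [ 0.6176 -0.1313  0.3252] yaw 96.0 tilt [-0.001  0.    -1.   ] grip 0.171 F [ 0.1 -0.1 -2.6]
shift now-frame [0.03 0.07 0.01]
turn [-0.01 -0.   -0.  ] shift in goal frame [0.03 0.07 0.01]
```

```bash
python3 -m crank '[{"angular":[0,0,0],"delta_pos":[0.03,0.05,0.6],"gripper":0},{"angular":[0,0,0],"delta_pos":[0,0,0.7],"gripper":0},{"angular":[0,0,0],"delta_pos":[0,0,0],"gripper":0},{"angular":[0,0,0],"delta_pos":[0,0,0],"gripper":0}]'
python3 plan.py 0.6195 -.1303 .195 96
python3 - <<'E'
from h import *
im=grab_frame("wrist")[:,:,::-1];b=grab_frame("scene")[200:320,260:420,::-1]
cv2.imwrite("pics/w17.png",np.hstack([cv2.resize(im,(400,300)),cv2.resize(b,(400,300))]))
E
```

```text
time: 43.4
tool_pos: [0.6191, -0.1302, 0.286]
tool_rot: [-0.0, 0.669, 0.743, -0.0]
contact_force: [0.0, -0.3, -2.6]
gripper_width: 0.173
t 43.4 tcp [ 0.6191 -0.1302  0.286 ] yaw 95.95 tilt [-0.001  0.    -1.   ] grip 0.173 F [ 0.  -0.3 -2.6]
shift now-frame [-0.01  0.02  3.03]
turn [-0.01 -0.   -0.01] shift in goal frame [-0.    0.01  3.03]
```

View pics/w17.png

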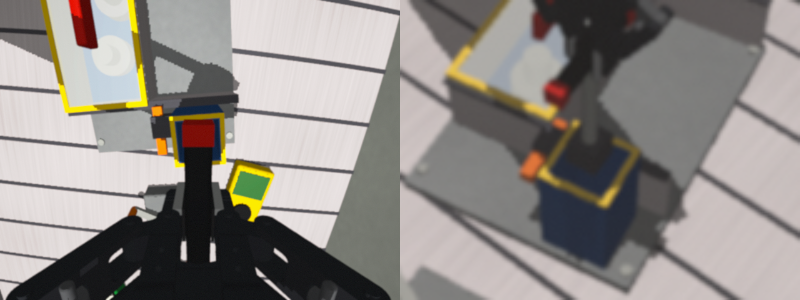

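The socket is over the mouth. Descending in stages.

```bash
python3 -m crank '[{"angular":[0,0,0],"delta_pos":[0,0,0.6],"gripper":0},{"angular":[0,0,0],"delta_pos":[0,0,0.8],"gripper":0},{"angular":[0,0,0],"delta_pos":[0,0,0.8],"gripper":0},{"angular":[0,0,0],"delta_pos":[0,0,0.5],"gripper":0},{"angular":[0,0,0],"delta_pos":[0,0,0],"gripper":0},{"angular":[0,0,0],"delta_pos":[0,0,0],"gripper":0}]'
python3 plan.py 0.6195 -.1303 .163 96
```

```text
time: 44.25
tool_pos: [0.6199, -0.1303, 0.2065]
tool_rot: [0.001, 0.669, 0.743, 0.0]
contact_force: [-0.9, 0.6, -2.0]
gripper_width: 0.175
t 44.25 tcp [ 0.6199 -0.1303  0.2065] yaw 95.95 tilt [ 0.002 -0.001 -1.   ] grip 0.175 F [-0.9  0.6 -2. ]
shift now-frame [ 0.   -0.01  1.45]
turn [ 0.02  0.01 -0.01] shift in goal frame [ 0.   -0.01  1.45]
```

```bash
python3 -m crank '[{"angular":[0,0,0],"delta_pos":[0,0,0.4],"gripper":0},{"angular":[0,0,0],"delta_pos":[0,0,0.3],"gripper":0},{"angular":[0,0,0],"delta_pos":[0,0,0.2],"gripper":0},{"angular":[0,0,0],"delta_pos":[0,0,0],"gripper":0},{"angular":[0,0,0],"delta_pos":[0,0,0],"gripper":0}]'
python3 plan.py 0.6195 -.1303 .163 96
```

```text
time: 44.88
tool_pos: [0.6194, -0.1302, 0.1786]
tool_rot: [0.0, 0.669, 0.743, 0.0]
contact_force: [0.2, -0.2, -2.4]
gripper_width: 0.171
t 44.88 tcp [ 0.6194 -0.1302  0.1786] yaw 95.95 tilt [ 0. -0. -1.] grip 0.171 F [ 0.2 -0.2 -2.4]
shift now-frame [-0.    0.    0.52]
turn [ 0.    0.   -0.01] shift in goal frame [-0.    0.    0.52]
```

```bash
python3 -m crank '[{"angular":[0,0,0],"delta_pos":[0,0,0.15],"gripper":0},{"angular":[0,0,0],"delta_pos":[0,0,0.15],"gripper":0},{"angular":[0,0,0],"delta_pos":[0,0,0.1],"gripper":0},{"angular":[0,0,0],"delta_pos":[0,0,0],"gripper":0},{"angular":[0,0,0],"delta_pos":[0,0,0],"gripper":0}]'
python3 plan.py 0.6195 -.1303 .163 96
```

```text
time: 45.5
tool_pos: [0.6193, -0.1302, 0.1664]
tool_rot: [-0.0, 0.669, 0.743, -0.0]
contact_force: [-0.6, 0.1, -2.6]
gripper_width: 0.175
t 45.5 tcp [ 0.6193 -0.1302  0.1664] yaw 95.95 tilt [-0. -0. -1.] grip 0.175 F [-0.6  0.1 -2.6]
shift now-frame [-0.    0.01  0.11]
turn [-0.    0.   -0.01] shift in goal frame [-0.    0.01  0.11]
```

```bash
python3 -m crank '[{"angular":[0,0,0.5],"delta_pos":[0,0,0.05],"gripper":0},{"angular":[0,0,0.8],"delta_pos":[0,0,0],"gripper":0},{"angular":[0,0,0.8],"delta_pos":[0,0,0],"gripper":0},{"angular":[0,0,0.8],"delta_pos":[0,0,0],"gripper":0},{"angular":[0,0,0.8],"delta_pos":[0,0,0],"gripper":0},{"angular":[0,0,0.3],"delta_pos":[0,0,0],"gripper":0},{"angular":[0,0,0],"delta_pos":[0,0,0],"gripper":0}]'
python3 - <<'E'
from h import *
s=state();print(s["ft_torque"],s["joint_pos"])
E
python3 plan.py 0.6195 -.1303 .163 96
```

```text
time: 46.38
tool_pos: [0.6197, -0.1303, 0.1653]
tool_rot: [0.0, 0.788, 0.616, 0.0]
contact_force: [1.1, -0.8, -2.9]
gripper_width: 0.175
[-0.095819   -0.35414455  0.03985086] [-3.24657327e-01  1.33522720e-01  1.66831749e+00  1.18653398e-05
  1.33858782e+00 -8.02151167e-02]
t 46.38 tcp [ 0.6197 -0.1303  0.1653] yaw 75.99 tilt [ 0.001 -0.    -1.   ] grip 0.175 F [ 1.1 -0.8 -2.9]
shift now-frame [-0.   -0.01  0.08]
turn [ 0.01  0.   -4.  ] shift in goal frame [-0.   -0.01  0.08]
```

```bash
python3 -m crank '[{"angular":[0,0,0.8],"delta_pos":[0,0,0],"gripper":0},{"angular":[0,0,0.8],"delta_pos":[0,0,0],"gripper":0},{"angular":[0,0,0.8],"delta_pos":[0,0,0],"gripper":0},{"angular":[0,0,0.8],"delta_pos":[0,0,0],"gripper":0},{"angular":[0,0,0.8],"delta_pos":[0,0,0],"gripper":0},{"angular":[0,0,0.8],"delta_pos":[0,0,0],"gripper":0},{"angular":[0,0,0.8],"delta_pos":[0,0,0],"gripper":0},{"angular":[0,0,0.6],"delta_pos":[0,0,0],"gripper":0},{"angular":[0,0,0],"delta_pos":[0,0,0],"gripper":0}]'
python3 - <<'E'
from h import *
s=state();print(s["ft_torque"])
b=grab_frame("scene")[200:320,260:420,::-1];im=grab_frame("wrist")[:,:,::-1]
cv2.imwrite("pics/w18.png",np.hstack([cv2.resize(im,(400,300)),cv2.resize(b,(400,300))]))
E
python3 plan.py 0.6195 -.1303 .163 96
```

```text
time: 47.5
tool_pos: [0.6196, -0.1304, 0.1653]
tool_rot: [0.0, 0.924, 0.383, 0.0]
contact_force: [1.6, -0.8, -2.6]
gripper_width: 0.173
[-0.28385162 -0.34578442  0.04485872]
t 47.6 tcp [ 0.6196 -0.1304  0.1653] yaw 45.02 tilt [ 0.001 -0.001 -1.   ] grip 0.179 F [ 1.  -1.3 -2.5]
shift now-frame [ 0.   -0.    0.08]
turn [ 1.00e-02  0.00e+00 -1.02e+01] shift in goal frame [ 0.   -0.    0.08]
```

View pics/w18.png

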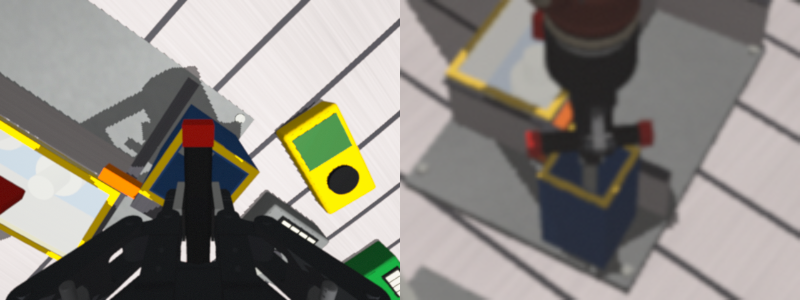

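```bash
python3 -m crank '[{"angular":[0,0,0.6],"delta_pos":[0,0,0],"gripper":0},{"angular":[0,0,0.6],"delta_pos":[0,0,0],"gripper":0},{"angular":[0,0,0.6],"delta_pos":[0,0,0],"gripper":0},{"angular":[0,0,0],"delta_pos":[0,0,0],"gripper":0}]'
python3 - <<'E'
from h import *
s=state();print(s["ft_torque"],np.degrees(np.arctan2(*q2R(s["tool_rot"])[[1,0],0])))
E
python3 -m crank '[{"angular":[0,0,0.5],"delta_pos":[0,0,0],"gripper":0},{"angular":[0,0,0.4],"delta_pos":[0,0,0],"gripper":0},{"angular":[0,0,0],"delta_pos":[0,0,0],"gripper":0}]'
python3 - <<'E'
from h import *
s=state();print(s["ft_torque"],np.degrees(np.arctan2(*q2R(s["tool_rot"])[[1,0],0])))
E
```

```text
time: 48.1
tool_pos: [0.6195, -0.1304, 0.1653]
tool_rot: [0.0, 0.951, 0.309, 0.0]
contact_force: [1.2, -0.9, -1.7]
gripper_width: 0.176
[-0.33824312 -0.3699051   0.04688421] 36.02549271265471
time: 48.48
tool_pos: [0.6195, -0.1303, 0.1652]
tool_rot: [0.0, 0.962, 0.271, 0.0]
contact_force: [1.7, -1.5, -0.8]
gripper_width: 0.175
[-0.44954135 -0.36128184  0.04294751] 31.490023393314978
```

```bash
python3 -m crank '[{"angular":[0,0,0.5],"delta_pos":[0,0,0],"gripper":0},{"angular":[0,0,0.3],"delta_pos":[0,0,0],"gripper":0},{"angular":[0,0,0],"delta_pos":[0,0,0],"gripper":0}]'
python3 - <<'E'
from h import *
s=state();print(s["ft_torque"],np.degrees(np.arctan2(*q2R(s["tool_rot"])[[1,0],0])),s["joint_efforts"][5])
b=grab_frame("scene")[200:320,260:420,::-1];im=grab_frame("wrist")[:,:,::-1]
cv2.imwrite("pics/w19.png",np.hstack([cv2.resize(im,(400,300)),cv2.resize(b,(400,300))]))
E
```

```text
time: 48.85
tool_pos: [0.6195, -0.1303, 0.1652]
tool_rot: [0.0, 0.971, 0.238, 0.0]
contact_force: [0.5, -2.1, -0.1]
gripper_width: 0.178
[-0.42716549 -0.33628893  0.06304985] 27.48053641226814 0.14046287164092064
```

View pics/w19.png

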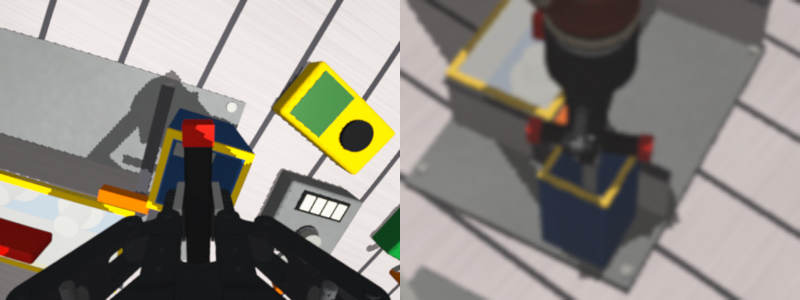

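```bash
for i in 1; do python3 -m crank '[{"angular":[0,0,0.4],"delta_pos":[0,0,0],"gripper":0},{"angular":[0,0,0],"delta_pos":[0,0,0],"gripper":0}]'
python3 - <<'E'
from h import *
s=state();print(s["ft_torque"],np.degrees(np.arctan2(*q2R(s["tool_rot"])[[1,0],0])),s["joint_efforts"][5])
E
done
python3 -m crank '[{"angular":[0,0,0.5],"delta_pos":[0,0,0],"gripper":0},{"angular":[0,0,0],"delta_pos":[0,0,0],"gripper":0}]'
python3 - <<'E'
from h import *
s=state();print(s["ft_torque"],np.degrees(np.arctan2(*q2R(s["tool_rot"])[[1,0],0])),s["joint_efforts"][5])
E
```

```text
time: 49.2
tool_pos: [0.6194, -0.1303, 0.1652]
tool_rot: [0.0, 0.975, 0.22, 0.0]
contact_force: [1.8, -2.4, 0.6]
gripper_width: 0.175
[-0.54398387 -0.35821583  0.1126426 ] 25.447314275565525 0.24279261007905006
time: 49.45
tool_pos: [0.6194, -0.1302, 0.1652]
tool_rot: [0.0, 0.98, 0.2, 0.0]
contact_force: [1.9, -2.0, 0.5]
gripper_width: 0.177
[-0.49436839 -0.33991408  0.47007791] 23.027768142917747 0.5542365275323391
```

The torque jumped to 0.5 N m at 73° of turn: that is the stop. I'll ease off inside the play and lift out.

```bash
python3 -m crank '[{"angular":[0,0,-0.5],"delta_pos":[0,0,0],"gripper":0},{"angular":[0,0,-0.5],"delta_pos":[0,0,0],"gripper":0},{"angular":[0,0,0],"delta_pos":[0,0,0],"gripper":0},{"angular":[0,0,0],"delta_pos":[0,0,-0.3],"gripper":0},{"angular":[0,0,0],"delta_pos":[0,0,-0.4],"gripper":0},{"angular":[0,0,0],"delta_pos":[0,0,-0.6],"gripper":0},{"angular":[0,0,0],"delta_pos":[0,0,-0.8],"gripper":0},{"angular":[0,0,0],"delta_pos":[0,0,-0.9],"gripper":0},{"angular":[0,0,0],"delta_pos":[0,0,-0.9],"gripper":0},{"angular":[0,0,0],"delta_pos":[0,0,-0.9],"gripper":0},{"angular":[0,0,0],"delta_pos":[0,0,-0.7],"gripper":0},{"angular":[0,0,0],"delta_pos":[0,0,0],"gripper":0}]'
python3 plan.py 0.55 -.19 .325 98
```

```text
time: 50.95
tool_pos: [0.62, -0.1302, 0.3332]
tool_rot: [0.001, 0.97, 0.242, 0.002]
contact_force: [-0.3, -0.4, -3.4]
gripper_width: 0.177
t 50.95 tcp [ 0.62   -0.1302  0.3332] yaw 27.96 tilt [ 0.004 -0.001 -1.   ] grip 0.177 F [-0.3 -0.4 -3.4]
shift now-frame [-3.    0.66  0.27]
turn [ 6.000e-02 -1.000e-02 -1.401e+01] shift in goal frame [-1.65 -2.59  0.27]
```

```bash
python3 -m crank '[{"angular":[0,0,-1],"delta_pos":[0,0,0],"gripper":0},{"angular":[0,0,-1],"delta_pos":[0,0,0],"gripper":0},{"angular":[0,0,-1],"delta_pos":[0,0,0],"gripper":0},{"angular":[0,0,-1],"delta_pos":[0,0,0],"gripper":0},{"angular":[0,0,-1],"delta_pos":[0,0,0],"gripper":0},{"angular":[0,0,-1],"delta_pos":[0,0,0],"gripper":0},{"angular":[0,0,-1],"delta_pos":[0,0,0],"gripper":0},{"angular":[0,0,-1],"delta_pos":[0,0,0],"gripper":0},{"angular":[0,0,-1],"delta_pos":[0,0,0],"gripper":0},{"angular":[0,0,-1],"delta_pos":[0,0,0],"gripper":0},{"angular":[0,0,-1],"delta_pos":[0,0,0],"gripper":0},{"angular":[0,0,-1],"delta_pos":[0,0,0],"gripper":0}]'
python3 -m crank '[{"angular":[0,0,-1],"delta_pos":[-0.5,-0.9,0],"gripper":0},{"angular":[0,0,-0.2],"delta_pos":[-0.5,-0.9,0],"gripper":0},{"angular":[0,0,0],"delta_pos":[-0.4,-0.7,0],"gripper":0},{"angular":[0,0,0],"delta_pos":[0,0,0],"gripper":0},{"angular":[0,0,0],"delta_pos":[0,0,0],"gripper":0}]'
python3 - <<'E'
from h import *
E=ext("wrist");im=grab_frame("wrist");cv2.imwrite("pics/w20.png",im[:,:,::-1])
S=np.array([0.6195,-.1305,.05]);u=proj("wrist",S,E)[0].astype(int);print(u)
c=im[u[1]-75:u[1]+75,u[0]-100:u[0]+100,::-1]
cv2.imwrite("pics/w20c.png",cv2.resize(c,None,fx=4,fy=4,interpolation=cv2.INTER_CUBIC))
E
python3 plan.py 0.48 .31 .325 94
```

```text
time: 52.45
tool_pos: [0.6186, -0.1299, 0.3279]
tool_rot: [-0.002, 0.719, 0.695, -0.001]
contact_force: [-0.0, 0.7, -3.1]
gripper_width: 0.177
time: 53.08
tool_pos: [0.5456, -0.1739, 0.3296]
tool_rot: [-0.0, 0.682, 0.731, 0.0]
contact_force: [-0.2, 0.3, -3.5]
gripper_width: 0.17
[384 162]
t 53.12 tcp [ 0.5458 -0.1737  0.3297] yaw 93.96 tilt [ 0.  0. -1.] grip 0.177 F [-0.2  0.2 -2.6]
shift now-frame [16.24 -1.07  0.16]
turn [ 0.   -0.01 -0.01] shift in goal frame [16.24 -1.06  0.16]
```

View pics/w20c.png

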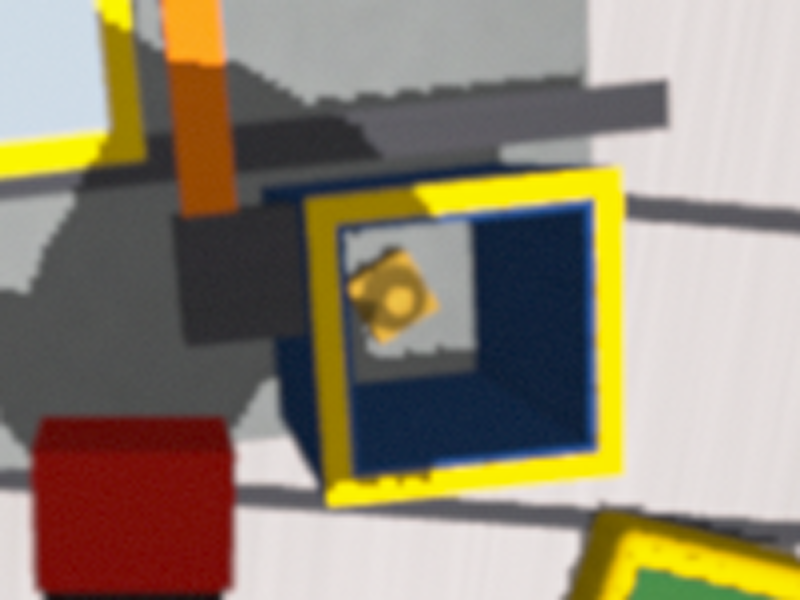

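Run:
```python
from h import *
E=ext("wrist")
f=lambda c,z:atz("wrist",(c[0]/4+284-.4,c[1]/4+87-.4),z,E)
P=np.array([f(c,.03) for c in [(348,292),(400,247),(438,302),(387,343)]])
for a,b in [(0,1),(3,2),(3,0),(2,1)]:
    d=P[b]-P[a];print(np.linalg.norm(d),np.degrees(np.arctan2(d[1],d[0]))%90)
```

```text
0.019546784175768134 45.57653174195068
0.018826453817752036 43.8613297308828
0.01924126256773054 43.483995485610905
0.01984362349967213 41.44016239451619
```

View pics/w20.png

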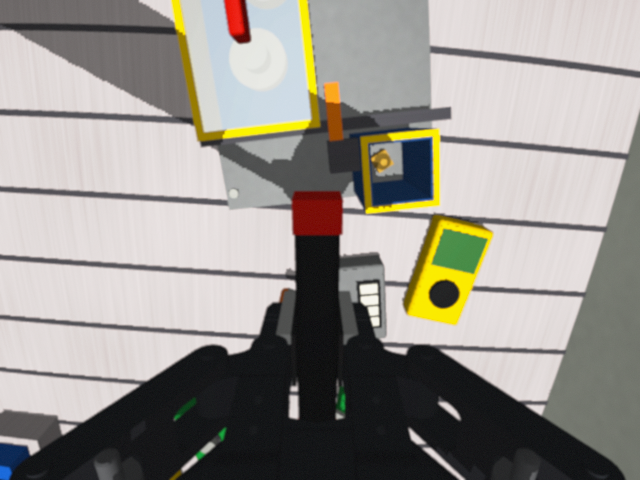

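Run:
```python
from h import *
E2=ext("wrist")
Rt=R.from_euler('z',100.17,degrees=True).as_matrix()@np.diag([1,-1,-1.])
q=R.from_matrix(Rt).as_quat()
E1=ext("wrist",dict(tool_pos=np.array([.5584,-.1722,.3253]),tool_rot=[q[3],q[0],q[1],q[2]]))
c,s=np.cos(.178),np.sin(.178)
def st(w): 
    w=w[:2]-[.462,.016];return np.round([c*w[0]+s*w[1],-s*w[0]+c*w[1]],4)
for z in(.08,.09,.1):
    a=st(atz("wrist",(203/4+280,152/4+90),z,E1));b=st(atz("wrist",(332,83),z,E2));print(z,a,b,b-a)
```

```text
0.08 [ 0.076 -0.127] [ 0.077 -0.086] [0.001 0.041]
0.09 [ 0.0757 -0.1269] [ 0.0765 -0.087 ] [0.0008 0.0399]
0.1 [ 0.0753 -0.1268] [ 0.076 -0.088] [0.0007 0.0388]
```

```bash
python3 -m crank '[{"angular":[0,0,0],"delta_pos":[-0.7,0.5,0],"gripper":0},{"angular":[0,0,0],"delta_pos":[-0.7,0.5,0],"gripper":0},{"angular":[0,0,0],"delta_pos":[-0.1,0.4,0.8],"gripper":0},{"angular":[0,0,0],"delta_pos":[0,0,0.8],"gripper":0},{"angular":[0,0,0],"delta_pos":[0,0,0.8],"gripper":0},{"angular":[0,0,0],"delta_pos":[0,0,0.5],"gripper":0},{"angular":[0,0,0],"delta_pos":[0,0,0],"gripper":0},{"angular":[0,0,0],"delta_pos":[0,0,0],"gripper":0},{"angular":[0,0,0],"delta_pos":[0,0,0],"gripper":0}]'
python3 - <<'E'
from h import *
E=ext("wrist");im=grab_frame("wrist");cv2.imwrite("pics/w21.png",im[:,:,::-1])
S=np.array([0.6195,-.1305,.03]);u=proj("wrist",S,E)[0].astype(int);print(u)
c=im[u[1]-50:u[1]+50,u[0]-60:u[0]+60,::-1]
cv2.imwrite("pics/w21c.png",cv2.resize(c,None,fx=6,fy=6,interpolation=cv2.INTER_CUBIC))
E
python3 plan.py 0.48 .31 .325 94
```

```text
time: 54.25
tool_pos: [0.5911, -0.2162, 0.2446]
tool_rot: [0.001, 0.682, 0.731, 0.0]
contact_force: [0.2, -0.3, -3.0]
gripper_width: 0.179
[353 118]
t 54.3 tcp [ 0.591  -0.2162  0.2444] yaw 93.96 tilt [ 0.002 -0.001 -1.   ] grip 0.176 F [ 0.3 -0.  -2.8]
shift now-frame [17.75 -2.48 -2.71]
turn [ 0.02  0.01 -0.01] shift in goal frame [17.76 -2.47 -2.69]
```

View pics/w21c.png

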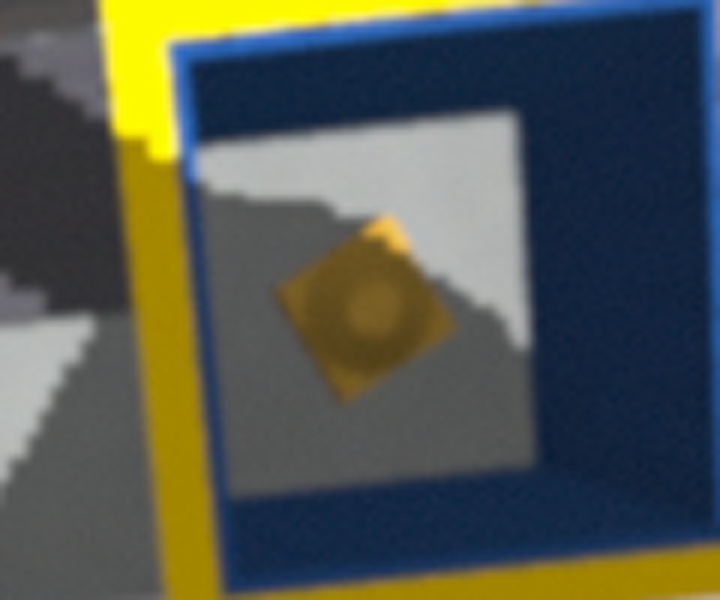

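Run:
```python
from h import *
E=ext("wrist")
f=lambda c,z:atz("wrist",(c[0]/6+293-.4,c[1]/6+68-.4),z,E)
P=np.array([f(c,.03) for c in [(276,290),(390,213),(458,325),(345,402)]])
for a,b in [(0,1),(3,2),(3,0),(2,1)]:
    d=P[b]-P[a];print(np.linalg.norm(d),np.degrees(np.arctan2(d[1],d[0]))%90)
P=np.array([f(c,.13) for c in [(172,45),(702,5),(228,590)]])
d=P[1]-P[0];print(np.degrees(np.arctan2(d[1],d[0])));d=P[0]-P[2];print(np.degrees(np.arctan2(d[1],d[0]))-90)
```

```text
0.02021737908665124 37.29214761265941
0.020373431459451433 38.00431422150484
0.019645215515541877 37.505295916932695
0.019393186589313285 37.96447677052275
8.426145715069758
10.485570424777052
```

Clean reading: the stem sides are at 37.7°, a turn of about 1.09 rad, so it is locked. Taking the key back to the rack.

```bash
python3 -m crank '[{"angular":[0,0,0],"delta_pos":[0,0,-0.9],"gripper":0},{"angular":[0,0,0],"delta_pos":[0,0,-0.9],"gripper":0},{"angular":[0,0,0],"delta_pos":[0,0,-0.9],"gripper":0},{"angular":[0,0,0],"delta_pos":[0.5,-0.3,0],"gripper":0},{"angular":[0,0,0],"delta_pos":[0.9,-0.3,0],"gripper":0},{"angular":[0,0,0],"delta_pos":[1,-0.3,0],"gripper":0},{"angular":[0,0,0],"delta_pos":[1,-0.3,0],"gripper":0},{"angular":[0,0,0],"delta_pos":[1,-0.2,0],"gripper":0},{"angular":[0,0,0],"delta_pos":[1,-0.2,0],"gripper":0},{"angular":[0,0,0],"delta_pos":[1,-0.2,0],"gripper":0},{"angular":[0,0,0],"delta_pos":[1,-0.2,0],"gripper":0},{"angular":[0,0,0],"delta_pos":[1,-0.2,0],"gripper":0}]'
python3 -m crank '[{"angular":[0,0,0],"delta_pos":[1,-0.1,0],"gripper":0},{"angular":[0,0,0],"delta_pos":[1,-0.1,0],"gripper":0},{"angular":[0,0,0],"delta_pos":[1,-0.1,0],"gripper":0},{"angular":[0,0,0],"delta_pos":[1,0,0],"gripper":0},{"angular":[0,0,0],"delta_pos":[1,0,0],"gripper":0},{"angular":[0,0,0],"delta_pos":[1,0,0],"gripper":0},{"angular":[0,0,0],"delta_pos":[1,0,0],"gripper":0},{"angular":[0,0,0],"delta_pos":[1,0,0],"gripper":0},{"angular":[0,0,0],"delta_pos":[1,0,0],"gripper":0},{"angular":[0,0,0],"delta_pos":[0.35,0,0],"gripper":0},{"angular":[0,0,0],"delta_pos":[0,0,0],"gripper":0},{"angular":[0,0,0],"delta_pos":[0,0,0],"gripper":0}]'
python3 plan.py 0.4776 .3128 .20 93.7
python3 - <<'E'
from h import *
E=ext("wrist");im=grab_frame("wrist");cv2.imwrite("pics/w22.png",im[:,:,::-1])
E
```

```text
time: 55.8
tool_pos: [0.5056, 0.0325, 0.3222]
tool_rot: [-0.001, 0.682, 0.731, -0.0]
contact_force: [-0.3, 0.9, -3.1]
gripper_width: 0.175
time: 57.3
tool_pos: [0.4787, 0.3093, 0.3235]
tool_rot: [0.0, 0.683, 0.731, -0.0]
contact_force: [-0.3, -0.6, -2.9]
gripper_width: 0.177
t 57.3 tcp [0.4787 0.3093 0.3235] yaw 93.92 tilt [-0.    -0.001 -1.   ] grip 0.177 F [-0.3 -0.6 -2.9]
shift now-frame [ 0.12 -0.03  4.12]
turn [-0.01  0.01  0.04] shift in goal frame [ 0.12 -0.03  4.12]
```

View pics/w22.png

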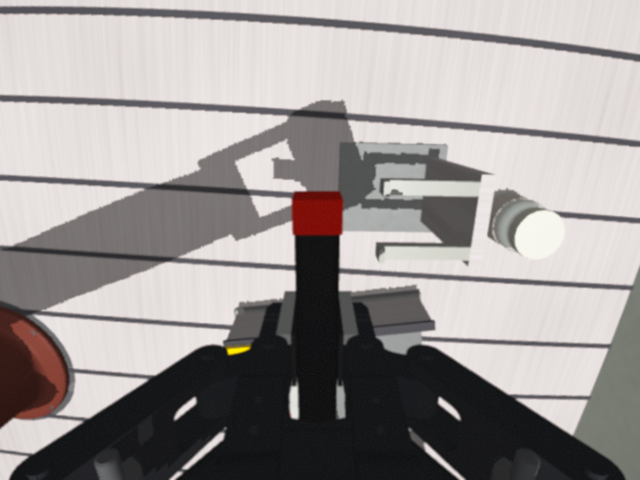

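Run:
```python
from h import *
E=ext("wrist")
im=cv2.imread("pics/w22.png");cv2.imwrite("pics/w22c.png",cv2.resize(im[130:280,330:530],None,fx=4,fy=4,interpolation=cv2.INTER_CUBIC))
```

```text
(no output)
```

View pics/w22c.png

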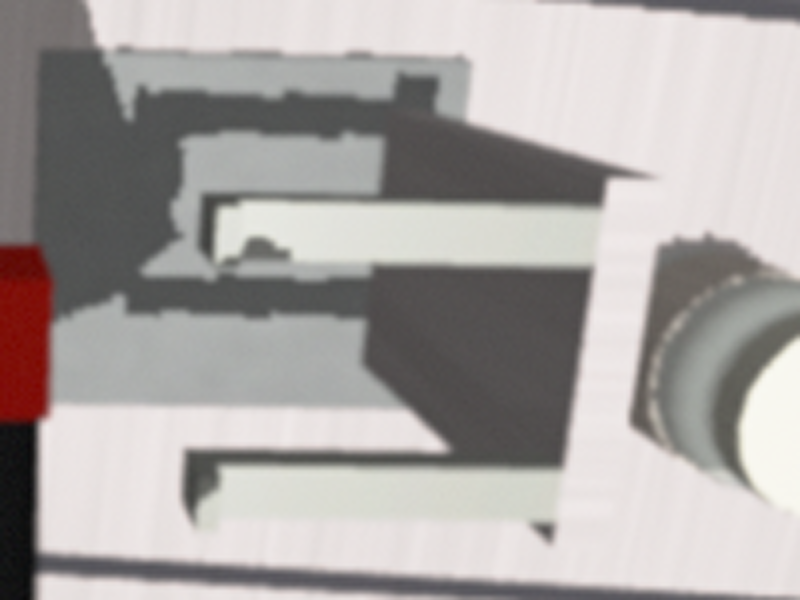

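Run:
```python
from h import *
E=ext("wrist")
f=lambda c,z=.165:atz("wrist",(c[0]/4+330-.4,c[1]/4+130-.4),z,E)
c4,s4=np.cos(np.radians(4.2)),np.sin(np.radians(4.2))
for n,a in dict(farU=[(245,200),(603,207)],farL=[(240,263),(592,268)],nearU=[(225,465),(565,468)],nearL=[(215,525),(555,522)],plate=[(605,180),(555,520)]).items():
    p,q=f(a[0]),f(a[1]);d=q-p;print(n,np.round(p[:2],4),np.round(q[:2],4),np.round(np.degrees(np.arctan2(d[1],d[0])),1))
    for w in(p,q):
        w=w[:2]-[.560,.3175];print("   ",np.round([c4*w[0]+s4*w[1],-s4*w[0]+c4*w[1]],4))
```

```text
farU [0.5359 0.35  ] [0.6086 0.354 ] 3.2
    [-0.0216  0.0342]
    [0.0511 0.0329]
farL [0.5366 0.3373] [0.6088 0.3416] 3.4
    [-0.0219  0.0215]
    [0.0504 0.0204]
nearU [0.539  0.2942] [0.6119 0.2985] 3.4
    [-0.0226 -0.0217]
    [ 0.0504 -0.0228]
nearL [0.5386 0.2805] [0.6122 0.2861] 4.3
    [-0.024  -0.0353]
    [ 0.0498 -0.0351]
plate [0.6079 0.3594] [0.6121 0.2866] -86.6
    [0.0508 0.0383]
    [ 0.0497 -0.0346]
```

```bash
python3 -m crank '[{"angular":[0,0,0.04],"delta_pos":[0.1,-0.03,0.7],"gripper":0},{"angular":[0,0,0],"delta_pos":[0,0,0.9],"gripper":0},{"angular":[0,0,0],"delta_pos":[0,0,0.9],"gripper":0},{"angular":[0,0,0],"delta_pos":[0,0,0.9],"gripper":0},{"angular":[0,0,0],"delta_pos":[0,0,0.5],"gripper":0},{"angular":[0,0,0],"delta_pos":[0,0,0.1],"gripper":0},{"angular":[0,0,0],"delta_pos":[0,0,0],"gripper":0},{"angular":[0,0,0],"delta_pos":[0,0,0],"gripper":0}]'
python3 plan.py 0.566 .318 .20 93.7
python3 - <<'E'
from h import *
b=grab_frame("scene")[60:240,300:540,::-1]
cv2.imwrite("pics/s23.png",cv2.resize(b,None,fx=3,fy=3))
E
```

```text
time: 58.35
tool_pos: [0.4786, 0.3134, 0.2054]
tool_rot: [0.0, 0.684, 0.73, 0.001]
contact_force: [0.1, -1.1, -2.2]
gripper_width: 0.179
t 58.35 tcp [0.4786 0.3134 0.2054] yaw 93.75 tilt [ 0.002  0.001 -1.   ] grip 0.179 F [ 0.1 -1.1 -2.2]
shift now-frame [-0.04  2.92  0.19]
turn [ 0.03 -0.01  0.01] shift in goal frame [-0.03  2.92  0.18]
```

View pics/s23.png

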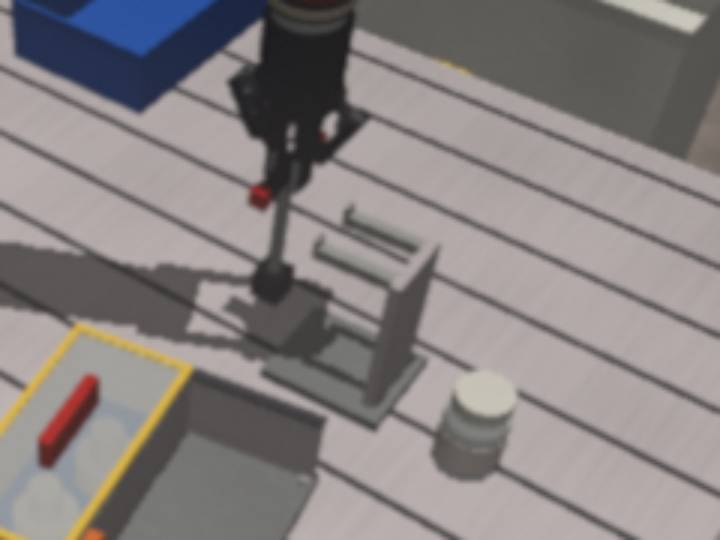

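```bash
python3 -m crank '[{"angular":[0,0,0],"delta_pos":[-0.03,0.4,0],"gripper":0},{"angular":[0,0,0],"delta_pos":[0,0.8,0],"gripper":0},{"angular":[0,0,0],"delta_pos":[0,0.8,0],"gripper":0},{"angular":[0,0,0],"delta_pos":[0,0.6,0],"gripper":0},{"angular":[0,0,0],"delta_pos":[0,0.3,0],"gripper":0},{"angular":[0,0,0],"delta_pos":[0,0,0],"gripper":0},{"angular":[0,0,0],"delta_pos":[0,0,0.4],"gripper":0},{"angular":[0,0,0],"delta_pos":[0,0,0.4],"gripper":0},{"angular":[0,0,0],"delta_pos":[0,0,0.1],"gripper":0},{"angular":[0,0,0],"delta_pos":[0,0,0],"gripper":0},{"angular":[0,0,0],"delta_pos":[0,0,0],"gripper":0}]'
python3 plan.py 0.566 .318 .1705 93.7
```

```text
time: 59.78
tool_pos: [0.5649, 0.318, 0.1774]
tool_rot: [0.0, 0.684, 0.73, 0.0]
contact_force: [0.3, 0.1, -3.4]
gripper_width: 0.174
t 59.77 tcp [0.5649 0.318  0.1774] yaw 93.76 tilt [ 0.001  0.    -1.   ] grip 0.174 F [ 0.3  0.1 -3.4]
shift now-frame [-0.    0.04  0.23]
turn [ 0.01 -0.    0.01] shift in goal frame [-0.    0.04  0.23]
```

```bash
python3 -m crank '[{"angular":[0,0,0],"delta_pos":[0,0,0.12],"gripper":0},{"angular":[0,0,0],"delta_pos":[0,0,0.1],"gripper":0},{"angular":[0,0,0],"delta_pos":[0,0,0],"gripper":0},{"angular":[0,0,0],"delta_pos":[0,0,0],"gripper":0}]'
python3 -m crank '[{"angular":[0,0,0],"delta_pos":[0,0,0.04],"gripper":0},{"angular":[0,0,0],"delta_pos":[0,0,0],"gripper":0}]'
```

```text
time: 60.28
tool_pos: [0.5648, 0.3179, 0.1705]
tool_rot: [0.0, 0.684, 0.73, 0.0]
contact_force: [-0.9, -0.7, -0.3]
gripper_width: 0.173
time: 60.52
tool_pos: [0.5648, 0.3179, 0.1705]
tool_rot: [0.0, 0.684, 0.73, 0.0]
contact_force: [-3.9, -1.6, 5.9]
gripper_width: 0.179
```

Resting on the arms (5.9 N upward). Releasing.

```bash
python3 -m crank '[{"angular":[0,0,0],"delta_pos":[0,0,0],"gripper":0.25},{"angular":[0,0,0],"delta_pos":[0,0,0],"gripper":0.35},{"angular":[0,0,0],"delta_pos":[0,0,0],"gripper":0.45},{"angular":[0,0,0],"delta_pos":[0,0,0],"gripper":0.5},{"angular":[0,0,0],"delta_pos":[0,0,-0.3],"gripper":0.5},{"angular":[0,0,0],"delta_pos":[0,0,-0.8],"gripper":0.5},{"angular":[0,0,0],"delta_pos":[0,0,-1],"gripper":0.5},{"angular":[0,0,0],"delta_pos":[0,0,-1],"gripper":0.5},{"angular":[0,0,0],"delta_pos":[-1,0,-1],"gripper":0.5},{"angular":[0,0,0],"delta_pos":[-1,0,-1],"gripper":0.5},{"angular":[0,0,0],"delta_pos":[-0.5,0,0],"gripper":0.3},{"angular":[0,0,0],"delta_pos":[0,0,0],"gripper":0.3}]'
python3 - <<'E'
from h import *
b=grab_frame("scene")[80:240,340:540,::-1];im=grab_frame("wrist")[:,:,::-1]
cv2.imwrite("pics/w24.png",np.hstack([cv2.resize(im,(400,300)),cv2.resize(b,(400,300))]))
E
python3 plan.py 0.48 -.30 .30 90
```

```text
time: 62.02
tool_pos: [0.5695, 0.2424, 0.3213]
tool_rot: [-0.0, 0.684, 0.729, -0.0]
contact_force: [0.7, 0.1, -0.3]
gripper_width: 0.304
t 62.12 tcp [0.5689 0.2433 0.32  ] yaw 93.77 tilt [-0.003 -0.    -1.   ] grip 0.3 F [ 0.4  0.2 -0. ]
shift now-frame [-17.88  -4.14   0.68]
turn [-0.03  0.    0.75] shift in goal frame [-18.11  -2.96   0.67]
```

View pics/w24.png

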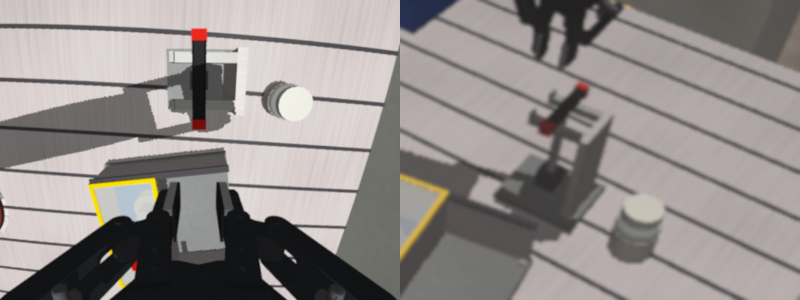

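The key hangs on both arms, released. Now the counter lever.

```bash
python3 -m crank '[{"angular":[0,0,0],"delta_pos":[-1,-0.12,0],"gripper":0.3},{"angular":[0,0,0],"delta_pos":[-1,-0.12,0],"gripper":0.3},{"angular":[0,0,0],"delta_pos":[-1,-0.12,0],"gripper":0.3},{"angular":[0,0,0],"delta_pos":[-1,-0.12,0],"gripper":0.3},{"angular":[0,0,0],"delta_pos":[-1,-0.12,0],"gripper":0.3},{"angular":[0,0,0],"delta_pos":[-1,-0.12,0],"gripper":0.3},{"angular":[0,0,0],"delta_pos":[-1,-0.12,0],"gripper":0.2},{"angular":[0,0,0],"delta_pos":[-1,-0.12,0],"gripper":0},{"angular":[0,0,0],"delta_pos":[-1,-0.12,0],"gripper":0},{"angular":[0,0,0],"delta_pos":[-1,-0.12,0],"gripper":0},{"angular":[0,0,0],"delta_pos":[-1,-0.12,0],"gripper":0},{"angular":[0,0,0],"delta_pos":[-1,-0.12,0],"gripper":0}]'
python3 -m crank '[{"angular":[0,0,0],"delta_pos":[-1,-0.12,0],"gripper":0},{"angular":[0,0,0],"delta_pos":[-1,-0.12,0],"gripper":0},{"angular":[0,0,0],"delta_pos":[-1,-0.12,0],"gripper":0},{"angular":[0,0,0],"delta_pos":[-1,-0.12,0],"gripper":0},{"angular":[0,0,0],"delta_pos":[-1,-0.12,0],"gripper":0},{"angular":[0,0,0],"delta_pos":[-1,-0.12,0],"gripper":0},{"angular":[0,0,0],"delta_pos":[-1,-0.12,0],"gripper":0},{"angular":[0,0,0],"delta_pos":[-1,-0.12,0],"gripper":0},{"angular":[0,0,0],"delta_pos":[-0.4,0,0],"gripper":0},{"angular":[0,0,0],"delta_pos":[0,0,0],"gripper":0},{"angular":[0,0,0],"delta_pos":[0,0,0],"gripper":0},{"angular":[0,0,0],"delta_pos":[0,0,0],"gripper":0}]'
python3 - <<'E'
from h import *
E=ext("wrist");im=grab_frame("wrist");cv2.imwrite("pics/w25.png",im[:,:,::-1])
for k,z in dict(lever_pin=.09,lever_pivot=.05,counter=0).items():
  for r in landmark_of("wrist",k)[:3]: print(k,r,np.round(atz("wrist",r["pixel"],z,E),4))
E
python3 plan.py 0.54 -.37 .30 90
```

```text
time: 63.62
tool_pos: [0.5499, -0.1189, 0.3202]
tool_rot: [-0.001, 0.683, 0.73, -0.0]
contact_force: [0.2, -0.1, -0.9]
gripper_width: -0.003
time: 65.12
tool_pos: [0.5381, -0.3714, 0.3223]
tool_rot: [0.0, 0.683, 0.73, 0.0]
contact_force: [-0.6, 0.2, 0.0]
gripper_width: 0.002
lever_pin {'pixel': [297.3, 131.6], 'conf': 0.95} [ 0.5152 -0.3007  0.09  ]
lever_pin {'pixel': [349.0, 304.5], 'conf': 0.82} [ 0.5826 -0.4831  0.09  ]
lever_pin {'pixel': [143.6, 344.4], 'conf': 0.59} [ 0.344  -0.5539  0.09  ]
lever_pivot {'pixel': [387.7, 316.2], 'conf': 0.92} [ 0.6388 -0.5179  0.05  ]
lever_pivot {'pixel': [209.1, 337.5], 'conf': 0.89} [ 0.4111 -0.5652  0.05  ]
lever_pivot {'pixel': [353.2, 152.4], 'conf': 0.76} [ 0.5751 -0.3194  0.05  ]
counter {'pixel': [349.2, 148.0], 'conf': 0.89} [ 0.5749 -0.3179  0.    ]
counter {'pixel': [217.5, 316.7], 'conf': 0.85} [ 0.4091 -0.5637  0.    ]
counter {'pixel': [382.2, 297.9], 'conf': 0.75} [ 0.6404 -0.5178  0.    ]
t 65.33 tcp [ 0.5379 -0.372   0.3224] yaw 93.78 tilt [ 0. -0. -1.] grip -0.002 F [0.1 0.4 0.5]
shift now-frame [0.06 0.07 0.75]
turn [0.   0.   0.76] shift in goal frame [0.07 0.07 0.75]
```

View pics/w25.png

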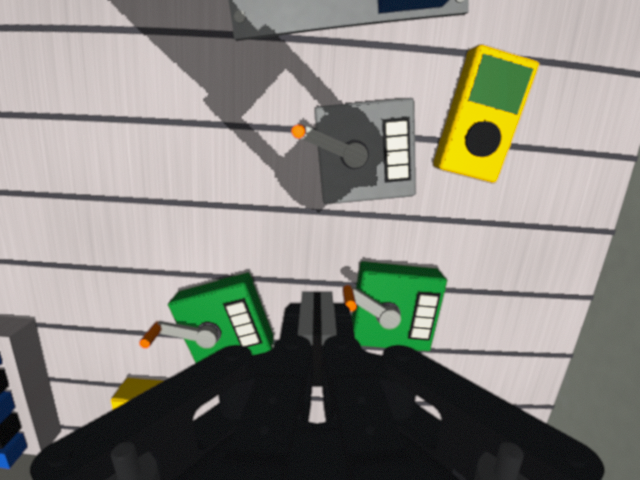

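Candidates for the lever: the grey counter's pin at (297,131), and the green look-alikes' pins at (349,304) and (144,344). I'm choosing the grey one, with pivot (0.5755,-0.319) and pin (0.514,-0.300).

```bash
python3 -m crank '[{"angular":[0,0,-0.8],"delta_pos":[0,0,0.8],"gripper":0},{"angular":[0,0,-0.74],"delta_pos":[0,0,0.8],"gripper":0},{"angular":[0,0,0],"delta_pos":[0.9,-0.12,0.8],"gripper":0},{"angular":[0,0,0],"delta_pos":[0.9,-0.12,0.5],"gripper":0},{"angular":[0,0,0],"delta_pos":[0.9,-0.1,0.5],"gripper":0},{"angular":[0,0,0],"delta_pos":[0.9,-0.1,0],"gripper":0},{"angular":[0,0,0],"delta_pos":[0,0,0],"gripper":0},{"angular":[0,0,0],"delta_pos":[0,0,0],"gripper":0}]'
python3 plan.py 0.502 -.264 .082 101.5
```

```text
time: 66.32
tool_pos: [0.5038, -0.2697, 0.2207]
tool_rot: [0.001, 0.633, 0.774, -0.0]
contact_force: [0.1, -0.4, -1.1]
gripper_width: -0.001
t 66.33 tcp [ 0.5038 -0.2697  0.2207] yaw 101.46 tilt [ 0.001 -0.001 -1.   ] grip -0.001 F [ 0.1 -0.4 -1.1]
shift now-frame [ 0.21 -0.02  4.62]
turn [ 0.01  0.01 -0.01] shift in goal frame [ 0.2  -0.02  4.62]
```

```bash
python3 -m crank '[{"angular":[0,0,0],"delta_pos":[0.21,-0.02,0.6],"gripper":0},{"angular":[0,0,0],"delta_pos":[0,0,0.9],"gripper":0},{"angular":[0,0,0],"delta_pos":[0,0,0],"gripper":0}]'
python3 - <<'E'
from h import *
E=ext("wrist");im=grab_frame("wrist");cv2.imwrite("pics/w26.png",im[:,:,::-1])
E
python3 plan.py 0.502 -.264 .082 101.5
```

```text
time: 66.7
tool_pos: [0.4998, -0.2621, 0.1712]
tool_rot: [-0.003, 0.633, 0.774, -0.0]
contact_force: [-0.3, 0.2, 0.4]
gripper_width: 0.004
t 66.75 tcp [ 0.5007 -0.2628  0.1731] yaw 101.43 tilt [-0.003  0.002 -1.   ] grip 0.002 F [-0.4  0.1  1.1]
shift now-frame [-0.06  0.04  3.04]
turn [-0.03 -0.03 -0.01] shift in goal frame [-0.05  0.03  3.04]
```

View pics/w26.png

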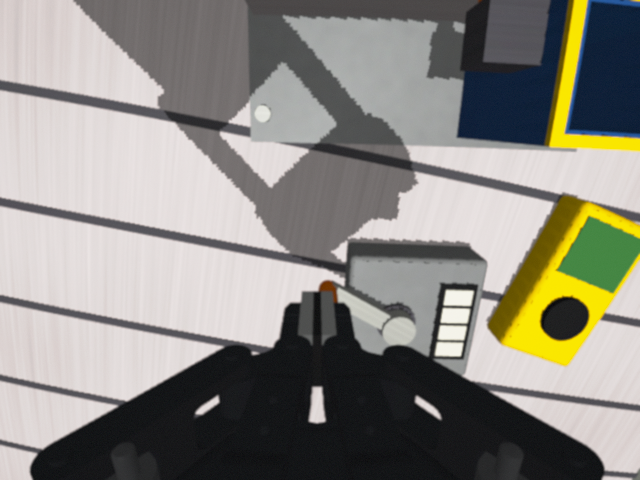

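```bash
python3 -m crank '[{"angular":[0,0,0],"delta_pos":[0,0,0.8],"gripper":0},{"angular":[0,0,0],"delta_pos":[0,0,0.8],"gripper":0},{"angular":[0,0,0],"delta_pos":[0,0,0.8],"gripper":0},{"angular":[0,0,0],"delta_pos":[0,0,0.5],"gripper":0},{"angular":[0,0,0],"delta_pos":[0,0,0],"gripper":0}]'
python3 - <<'E'
from h import *
E=ext("wrist");im=grab_frame("wrist")[:,:,::-1];b=grab_frame("scene")[250:400,180:380,::-1]
cv2.imwrite("pics/w27.png",np.hstack([cv2.resize(im,(400,300)),cv2.resize(b,(400,300))]))
E
python3 plan.py 0.518 -.344 .082 101.5
```

```text
time: 67.38
tool_pos: [0.5013, -0.2629, 0.0874]
tool_rot: [-0.001, 0.633, 0.774, -0.0]
contact_force: [0.7, 0.8, -0.0]
gripper_width: 0.002
t 67.47 tcp [ 0.5023 -0.2636  0.0892] yaw 101.45 tilt [ 0.001 -0.001 -1.   ] grip -0.001 F [-0.2  0.6 -0.4]
shift now-frame [-2.73 -0.02  0.24]
turn [ 0.01  0.01 -0.01] shift in goal frame [-2.73 -0.02  0.24]
```

View pics/w27.png

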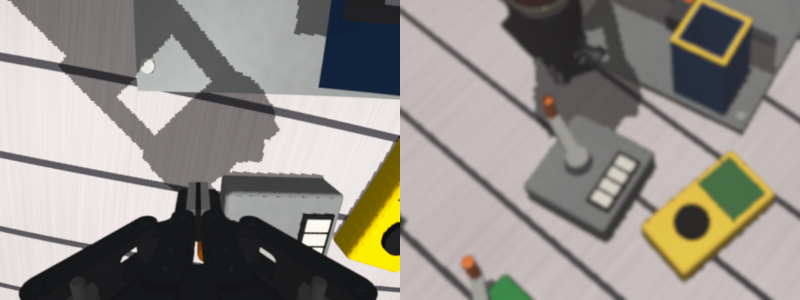

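The fingers stand behind the grey counter's pin. Pushing.

```bash
python3 -m crank '[{"angular":[0,0,0],"delta_pos":[0,0,0.2],"gripper":0},{"angular":[0,0,0],"delta_pos":[-0.5,0,0],"gripper":0},{"angular":[0,0,0],"delta_pos":[-0.5,0,0],"gripper":0},{"angular":[0,0,0],"delta_pos":[-0.5,0,0],"gripper":0},{"angular":[0,0,0],"delta_pos":[-0.5,0,0],"gripper":0},{"angular":[0,0,0],"delta_pos":[-0.4,0,0],"gripper":0},{"angular":[0,0,0],"delta_pos":[0,0,0],"gripper":0}]'
python3 plan.py 0.518 -.344 .082 101.5
python3 - <<'E'
from h import *
b=grab_frame("scene")[250:400,180:380,::-1]
cv2.imwrite("pics/s28.png",cv2.resize(b,(600,450)))
E
```

```text
time: 68.35
tool_pos: [0.5162, -0.3344, 0.082]
tool_rot: [0.0, 0.633, 0.774, 0.0]
contact_force: [-0.6, 2.4, 0.4]
gripper_width: 0.002
t 68.35 tcp [ 0.5162 -0.3344  0.082 ] yaw 101.41 tilt [ 0.  0. -1.] grip 0.002 F [-0.6  2.4  0.4]
shift now-frame [-0.33 -0.01 -0.  ]
turn [ 0.01 -0.   -0.02] shift in goal frame [-0.33 -0.01 -0.  ]
```

View pics/s28.png

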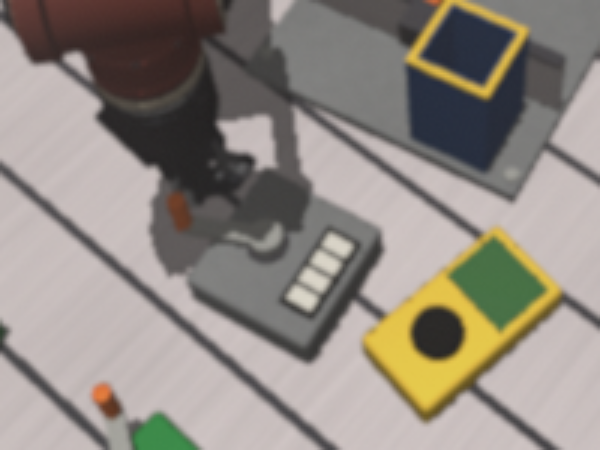

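Lever swinging (2.4 N). Small steps to the stop.

```bash
python3 -m crank '[{"angular":[0,0,0],"delta_pos":[-0.2,0,0],"gripper":0},{"angular":[0,0,0],"delta_pos":[-0.15,0,0],"gripper":0},{"angular":[0,0,0],"delta_pos":[0,0,0],"gripper":0}]'
python3 -m crank '[{"angular":[0,0,0],"delta_pos":[-0.1,0,0],"gripper":0},{"angular":[0,0,0],"delta_pos":[0,0,0],"gripper":0}]'
```

```text
time: 68.78
tool_pos: [0.5188, -0.3435, 0.0824]
tool_rot: [0.0, 0.633, 0.774, 0.001]
contact_force: [1.2, 4.8, -0.3]
gripper_width: 0.002
time: 69.03
tool_pos: [0.5194, -0.3448, 0.0823]
tool_rot: [-0.001, 0.633, 0.774, 0.002]
contact_force: [1.9, 10.3, 2.2]
gripper_width: -0.002
```

```bash
python3 -m crank '[{"angular":[0,0,0],"delta_pos":[-0.1,0,0],"gripper":0},{"angular":[0,0,0],"delta_pos":[0,0,0],"gripper":0}]'
```

```text
time: 69.28
tool_pos: [0.5196, -0.3454, 0.0822]
tool_rot: [-0.003, 0.633, 0.774, 0.003]
contact_force: [-1.1, 18.3, 6.3]
gripper_width: -0.001
```

Hard stop reached (10, then 18 N, with the tool no longer advancing). Retreating with the spring, then clear.

```bash
python3 -m crank '[{"angular":[0,0,0],"delta_pos":[0.3,0,0],"gripper":0},{"angular":[0,0,0],"delta_pos":[0.6,0,0],"gripper":0},{"angular":[0,0,0],"delta_pos":[0.7,0,0],"gripper":0},{"angular":[0,0,0],"delta_pos":[0.8,0,0],"gripper":0},{"angular":[0,0,0],"delta_pos":[0.7,0,0],"gripper":0},{"angular":[0,0,0],"delta_pos":[0.2,0,0],"gripper":0},{"angular":[0,0,0],"delta_pos":[0,0,-0.8],"gripper":0},{"angular":[0,0,0],"delta_pos":[0,0,-1],"gripper":0},{"angular":[0,0,0],"delta_pos":[0,0,-1],"gripper":0},{"angular":[0,0,0],"delta_pos":[0,0,-1],"gripper":0},{"angular":[0,0,0],"delta_pos":[0,-1,-1],"gripper":0},{"angular":[0,0,0],"delta_pos":[0,-1,-1],"gripper":0}]'
python3 -m crank '[{"angular":[0,0,0],"delta_pos":[-1,-0.5,0],"gripper":0},{"angular":[0,0,0],"delta_pos":[-1,-0.5,0],"gripper":0},{"angular":[0,0,0],"delta_pos":[-1,-0.5,0],"gripper":0},{"angular":[0,0,0],"delta_pos":[-1,0,0],"gripper":0},{"angular":[0,0,0],"delta_pos":[0,0,0],"gripper":0},{"angular":[0,0,0],"delta_pos":[0,0,0],"gripper":0}]'
python3 - <<'E'
from h import *
E=ext("wrist");im=grab_frame("wrist")[:,:,::-1];b=grab_frame("scene")[:,:,::-1];t=grab_frame("top")[:,:,::-1]
cv2.imwrite("pics/s30.png",b);cv2.imwrite("pics/t30.png",t)
cv2.imwrite("pics/f30.png",np.vstack([np.hstack([cv2.resize(im,(400,300)),cv2.resize(t,(400,300))]),cv2.resize(b[100:400,180:580],(400,300)).repeat(1,axis=1) if 0 else np.hstack([b[100:400,180:580],cv2.resize(t[150:330,110:350],(400,300))])]))
for c,k,z in [("top","lever_pin",.09),("scene","lever_pin",.09),("top","meter",0),("scene","meter",0),("top","jar",0),("scene","jar",0),("scene","key_bar",.173),("top","key_bar",.173)]:
  for r in landmark_of(c,k)[:3]: print(c,k,round(r["conf"],2),np.round(r["pixel"],1),np.round(atz(c,r["pixel"],z),4))
E
```

```text
time: 70.78
tool_pos: [0.4402, -0.2652, 0.2574]
tool_rot: [0.001, 0.633, 0.774, -0.0]
contact_force: [0.4, -1.4, -0.9]
gripper_width: -0.003
time: 71.53
tool_pos: [0.4204, -0.3911, 0.2561]
tool_rot: [-0.0, 0.633, 0.774, 0.0]
contact_force: [0.9, -0.5, 0.4]
gripper_width: -0.0
top lever_pin 0.67 [283.8 275.3] [0.4639 0.0188 0.09  ]
top lever_pin 0.65 [412.1 253.4] [ 0.5196 -0.3011  0.09  ]
top lever_pin 0.46 [484.1 229.4] [ 0.5811 -0.4866  0.09  ]
scene lever_pin 0.69 [252.3 299.3] [ 0.5142 -0.3024  0.09  ]
scene lever_pin 0.66 [213.9 383.9] [ 0.5902 -0.4894  0.09  ]
scene lever_pin 0.61 [113.1 337. ] [ 0.3437 -0.5575  0.09  ]
top meter 0.9 [393.9 182.1] [ 0.7216 -0.2704  0.    ]
scene meter 0.95 [335.  360.7] [ 0.729  -0.2704  0.    ]
top jar 0.83 [187.  186.4] [0.7082 0.2952 0.    ]
top jar 0.61 [343.9 213.6] [ 0.6339 -0.1339  0.    ]
scene jar 0.66 [452.7 216. ] [0.7261 0.2755 0.    ]
scene key_bar 0.63 [421.6 138. ] [0.5655 0.3157 0.173 ]
top key_bar 0.7 [156.7 231.1] [0.5631 0.3142 0.173 ]
top key_bar 0.34 [391.8 182.8] [ 0.6802 -0.2405  0.173 ]
```

View pics/f30.png

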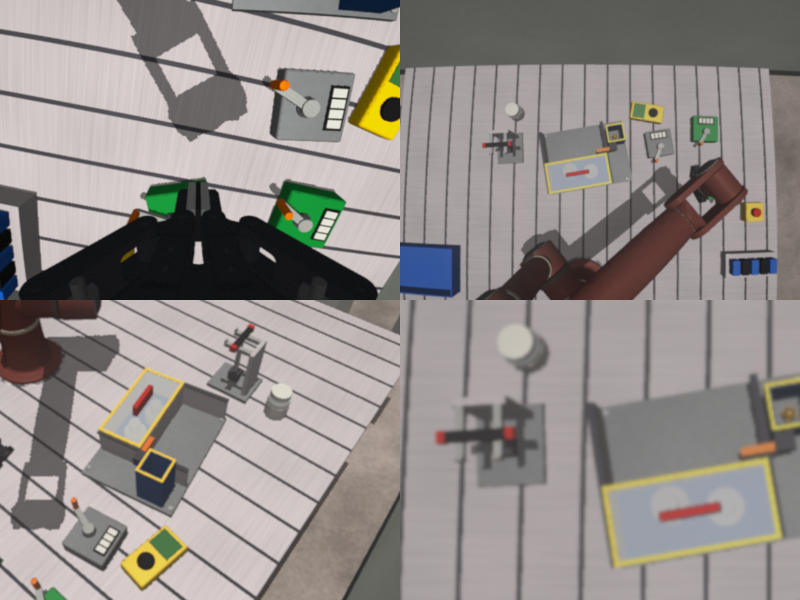

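All final checks look good: lever at rest (pin at (0.515,-0.302)), guard shut with the bolt out, both hubs inside, key hanging on both arms, meter and jar in place. Handing in.

```bash
python3 -c "
from plant import *
print(job_done(), state()['time'])"
```

```text
the job is handed in; nothing more can be done
the job is handed in; nothing more can be done
```

The whole job was carried out in order and handed in at about 72 s of the 210 s allowed. The hand-in gives no verdict, so the results below rest on my own camera and force checks.

**What I did:**
1. I slid the guard open to its stop.
2. I stood the only two hubs on the table, the white and the aluminium one, on the bay floor.
3. I slid the guard shut to its stop.
4. I took the key, turned the stem clockwise until the torque jumped to about 0.5 N m, and hung the key back on the rack.
5. I pushed the grey counter's lever to its stop (18 N, no further travel) and let it spring back.

**What the last checks showed:**
- **Guard:** it is shut, with the bolt out behind it.
- **Stem:** the close picture gives about 1.09 rad, past the 0.95 rad needed.
- **Key:** the bar lies across both rack arms.
- **Lever:** the pin is back at its rest position, within a few millimetres.
- **Meter and jar:** I saw no movement, and the robot was never close to them. The jar's landmark readings scatter by up to about 18 mm between pictures, which I take as detector noise.

**Checks that disagreed:**
- The aluminium hub was seen about 2 cm off where I set it down, upright and inside the limits. I took this to be the announced nudge.
- A first, coarser look at the stem gave about 0.99 rad, so I went closer and measured again.

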